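Make up a crochet starter kit

TASK

Make up the starter kit on the packing bench: snap every wooden crochet hook on the table into its own pair of spring clips on the kit tray, fully home and with the notched hook ends pointing away from the robot, and pour all six beads from the cup into the tray's empty bead compartment. Then stand the empty cup upright back on its cork mat, and leave the tape, marker and cutter where they lie.

Things in the scene. Friction and masses are not known exactly. Their poses are not given: they have to be found in the camera images.
- kit: kit tray: plywood board 200 mm (x, away from the robot) by 380 mm (y), 10 mm thick, fixed; origin at the centre of its underside. Five pairs of white spring clips 54 mm apart, at y = -162, -108, -54, 0, 54 mm; a hook is pressed straight down with 8 to 17 N over the last 13 mm until it stops on the saddles; the same pulls it out. At its left end (+y) two open wooden compartments
- mat: round cork mat, 110 mm across, 4 mm thick, fixed on the table; origin at the centre of its underside
- cup: white cup with a dark rim: outside diameter 58 mm at the foot, 66 mm at the mouth, 90 mm tall, wall 3 mm, about 0.12 kg; origin at the centre of its underside, z up through the mouth. At the start it stands on the cork mat with the six beads in it
- bead_box (a point): centre of the floor of the bead compartment (the larger one, nearer the robot; the smaller one beyond it holds rings already packed): inside 125 mm (kit x) by 90 mm (kit y), walls 45 mm high above this point, 4 mm thick
- tape: roll of tape lying flat, 97 mm across, 46 mm high; bystander
- marker: felt marker lying flat, 135 mm long, 18 mm thick; bystander
- cutter: box cutter lying flat, about 175 mm long, 26 mm wide, 14 mm high; bystander
- hook1: wooden jumbo crochet hook, 170 mm long, about 60 g: a square grip in the middle (54 mm long, 20 by 20 mm) and round 15 mm shafts to both sides; origin on the axis at the middle of the grip (10 mm above the table when lying flat), x along the shaft towards the notched hook end. May be absent (3 to 5 are there)
- head1 (a point): the notched hook end of hook1, 80 mm from its origin along its x
- hook2: wooden jumbo crochet hook, 170 mm long, about 60 g: a square grip in the middle (54 mm long, 20 by 20 mm) and round 15 mm shafts to both sides; origin on the axis at the middle of the grip (10 mm above the table when lying flat), x along the shaft towards the notched hook end. May be absent (3 to 5 are there)
- head2 (a point): the notched hook end of hook2, 80 mm from its origin along its x
- hook3: wooden jumbo crochet hook, 170 mm long, about 60 g: a square grip in the middle (54 mm long, 20 by 20 mm) and round 15 mm shafts to both sides; origin on the axis at the middle of the grip (10 mm above the table when lying flat), x along the shaft towards the notched hook end. May be absent (3 to 5 are there)
- head3 (a point): the notched hook end of hook3, 80 mm from its origin along its x
- hook4: wooden jumbo crochet hook, 170 mm long, about 60 g: a square grip in the middle (54 mm long, 20 by 20 mm) and round 15 mm shafts to both sides; origin on the axis at the middle of the grip (10 mm above the table when lying flat), x along the shaft towards the notched hook end. May be absent (3 to 5 are there)
- head4 (a point): the notched hook end of hook4, 80 mm from its origin along its x
- hook5: wooden jumbo crochet hook, 170 mm long, about 60 g: a square grip in the middle (54 mm long, 20 by 20 mm) and round 15 mm shafts to both sides; origin on the axis at the middle of the grip (10 mm above the table when lying flat), x along the shaft towards the notched hook end. May be absent (3 to 5 are there)
- head5 (a point): the notched hook end of hook5, 80 mm from its origin along its x
- clip1 (a point): where a hook's origin lies when snapped into the rightmost (-y) pair of clips, 30 mm above the board, hook parallel to the kit's x. Its clips, each 14 mm wide, stand 40 mm before and behind this point and grip the round shafts; the square grip is free between them. Jaws pinch to 11 mm just above the shaft and flare to about 28 mm at their tips, 50 mm above the board
- bead1: round wooden bead, 22 mm across, 10 g; origin at its centre
- bead2: round wooden bead, 22 mm across, 10 g; origin at its centre
- bead3: round wooden bead, 22 mm across, 10 g; origin at its centre
- bead4: round wooden bead, 22 mm across, 10 g; origin at its centre
- bead5: round wooden bead, 22 mm across, 10 g; origin at its centre
- bead6: round wooden bead, 22 mm across, 10 g; origin at its centre
Mind the look-alikes: they are no part of the job. Leave any blue or turquoise look-alike of the hook3 alone.

How it is judged (in metres and radians):
On the way:
1. the cup is tipped well over (beyond 70 degrees) at the bead compartment, to pour the beads (angle between cup's own z axis and vertical above 1.2 rad and horizontal distance between cup and bead_box below 0.17 m and height (world z) of cup above 0.06 m), for 0.2 s.
At the end, for the whole second after the job is handed in: Each hook present lies pressed home in a clip pair: within 5 mm of seat height, 4 mm sideways, 12 mm along, 0.08 rad of the kit x, notched end on the far side. All six beads at rest in the bead compartment, below its rim. Cup upright on the cork mat, within 30 mm of its centre (z of hook1 in the frame of kit between 0.035 and 0.045 m and x of hook1 in the frame of kit between -0.012 and 0.012 m and angle between the x axis of each of hook1, hook2, hook3, hook4, hook5 and the x axis of kit, either way round below 0.08 rad and x of each of head1, head2, head3, head4, head5 in the frame of kit above 0.05 m and (y of hook1 in the frame of kit between -0.166 and -0.158 m or y of hook1 in the frame of kit between -0.112 and -0.104 m or y of hook1 in the frame of kit between -0.058 and -0.05 m or y of hook1 in the frame of kit between -0.004 and 0.004 m or y of hook1 in the frame of kit between 0.05 and 0.058 m) and z of hook2 in the frame of kit between 0.035 and 0.045 m and x of hook2 in the frame of kit between -0.012 and 0.012 m and (y of hook2 in the frame of kit between -0.166 and -0.158 m or y of hook2 in the frame of kit between -0.112 and -0.104 m or y of hook2 in the frame of kit between -0.058 and -0.05 m or y of hook2 in the frame of kit between -0.004 and 0.004 m or y of hook2 in the frame of kit between 0.05 and 0.058 m) and z of hook3 in the frame of kit between 0.035 and 0.045 m and x of hook3 in the frame of kit between -0.012 and 0.012 m and (y of hook3 in the frame of kit between -0.166 and -0.158 m or y of hook3 in the frame of kit between -0.112 and -0.104 m or y of hook3 in the frame of kit between -0.058 and -0.05 m or y of hook3 in the frame of kit between -0.004 and 0.004 m or y of hook3 in the frame of kit between 0.05 and 0.058 m) and z of hook4 in the frame of kit between 0.035 and 0.045 m and x of hook4 in the frame of kit between -0.012 and 0.012 m and (y of hook4 in the frame of kit between -0.166 and -0.158 m or y of hook4 in the frame of kit between -0.112 and -0.104 m or y of hook4 in the frame of kit between -0.058 and -0.05 m or y of hook4 in the frame of kit between -0.004 and 0.004 m or y of hook4 in the frame of kit between 0.05 and 0.058 m) and z of hook5 in the frame of kit between 0.035 and 0.045 m and x of hook5 in the frame of kit between -0.012 and 0.012 m and (y of hook5 in the frame of kit between -0.166 and -0.158 m or y of hook5 in the frame of kit between -0.112 and -0.104 m or y of hook5 in the frame of kit between -0.058 and -0.05 m or y of hook5 in the frame of kit between -0.004 and 0.004 m or y of hook5 in the frame of kit between 0.05 and 0.058 m) and x of bead1 in the frame of bead_box between -0.0625 and 0.0625 m and y of bead1 in the frame of bead_box between -0.045 and 0.045 m and z of bead1 in the frame of bead_box between 0 and 0.045 m and linear speed of each of bead1, bead2, bead3, bead4, bead5, bead6 below 0.05 m/s and x of bead2 in the frame of bead_box between -0.0625 and 0.0625 m and y of bead2 in the frame of bead_box between -0.045 and 0.045 m and z of bead2 in the frame of bead_box between 0 and 0.045 m and x of bead3 in the frame of bead_box between -0.0625 and 0.0625 m and y of bead3 in the frame of bead_box between -0.045 and 0.045 m and z of bead3 in the frame of bead_box between 0 and 0.045 m and x of bead4 in the frame of bead_box between -0.0625 and 0.0625 m and y of bead4 in the frame of bead_box between -0.045 and 0.045 m and z of bead4 in the frame of bead_box between 0 and 0.045 m and x of bead5 in the frame of bead_box between -0.0625 and 0.0625 m and y of bead5 in the frame of bead_box between -0.045 and 0.045 m and z of bead5 in the frame of bead_box between 0 and 0.045 m and x of bead6 in the frame of bead_box between -0.0625 and 0.0625 m and y of bead6 in the frame of bead_box between -0.045 and 0.045 m and z of bead6 in the frame of bead_box between 0 and 0.045 m and angle between cup's own z axis and vertical below 0.1 rad and horizontal distance between cup and mat below 0.03 m and height (world z) of cup below 0.008 m and linear speed of cup below 0.02 m/s); the robot touches nothing.
It fails at once if the tape is moved by more than 40 mm (distance of tape from where it was at the start of the episode above 0.04 m).
It fails at once if the marker is moved by more than 40 mm (distance of marker from where it was at the start of the episode above 0.04 m).
It fails at once if the cutter is moved by more than 40 mm (distance of cutter from where it was at the start of the episode above 0.04 m).
Of hook1, hook2, hook3, hook4, hook5 only 3 to 5 are there at a start; the rules pass over those that are not, and their reading is None.
At some moment in a run one of hook1, hook2, hook3, hook4, hook5 may be knocked a few centimetres aside while the robot is not near it.
It also fails if it takes over 210 s, if anything falls off the work surface, if the arm or the gripper's body presses on something with over 40 N, if the wrist force passes 120 N, or if a joint passes its speed limit or range.

ROBOT

A 6-joint arm with a two-finger parallel gripper is mounted at the origin on the work surface. World frame = base frame: x ahead of the robot, y to its left, z up, the work surface at z = 0. Lengths are in mm, angles in rad, forces in N, time in s.
With the tool pointing down it reaches from about 275 to 750 mm from the base axis. Payload 10.2 kg.
Tool frame: the origin (TCP) lies midway between the tips of the shut fingers; the grasp point (between the pads) lies 19 mm behind it; z points along the fingers, y is the line along which they close (so a half turn about z gives the same grasp; the last joint's range is limited). The gripper opens to 85 mm and grips with 20 to 120 N. Pads are 22 mm wide; open, the fingers measure 114 mm over their backs; the gripper's body (76 mm by 85 mm) begins 54 mm behind the grasp point. The pads swing forward as they close: fully open they stand 13 mm farther back than shut.
Start: joints at [-1.442, 0.313, 1.498, -0, 1.331, -0.223], TCP at [180.896, -492.857, 231.294] pointing down, gripper open.
Joint ranges: [-2.94, 2.94], [-0.97, 2.17], [0.19, 2.56], [-1.23, 4.37], [0.02, 3.11], [-2.88, 2.88]. Speed limits (rad/s): [2.39, 2.39, 3.01, 3.14, 3.14, 3.14].

INTERFACE

Orientations are given as a unit quaternion [w, x, y, z].
In Python, from rig import sense, capture, finish_job, find_in, place_of gives the robot as it stands. The module is installed in compiled form; this text tells all that it offers.
- The arm moves only by the shell command python3 -m jog 'ROWS' [FORCE]. ROWS is JSON, a list of rows, each an object of numbers: "tx", "ty", "tz": the shift along the tool's x, y, z in mm; "ax", "ay", "az": the turn, a rotation vector about the tool's x, y, z in rad; "jaw": the closure, from -1 (fully open) to 1 (shut), so that 0 is half open. In form: [{"tx": .., "ty": .., "tz": .., "ax": .., "ay": .., "az": .., "jaw": ..}, ...]. A call has 1 to 5 rows; each row shifts and turns the commanded pose from where the row before left it, along the tool's axes as they then stand; what a row does not reach is not made up. A row lasts 1/8 s, in which the tool goes at most 62.5 mm and 10.7 degrees, less where a joint would pass 70% of its speed; a pose out of reach is approached as far as the arm can. A call with a gripper value outside its range is refused whole. The fingers move at their own pace and stop on an object; FORCE is the grip in N (left out, the last holds). Time passes only in rows, so rows that do not move let the fingers close. It gives the time, the measured TCP pose, the force, the opening and the grip force at its end, in the units of the state.
- sense(): the state, without advancing time (a new reading comes with each control period).
- capture(name): name is "scene" or "top" or "wrist"; returns a dict with "color" (384x512x3 uint8, red, green, blue), "depth" (384x512 float32, mm along the optical axis (not along the pixel's ray), 0 where there is no reading), "fx", "fy", "cx", "cy" (pixels), "camera_from_world" (4x4, takes a point from world to camera coordinates); the wrist camera has in their place "mount" (4x4, takes a point from camera to tool coordinates, whose origin is the TCP and whose axes are the flange's). Camera axes: x right, y up, looking along -z (the intrinsics and any distortion apply to the point x, -y, -z); pixel columns grow to the right and rows downward; lengths in mm; the calibration is good to about 2 mm. The wrist camera is an equidistant fisheye: a pixel r from the principal point sees the ray r / f radians off the axis. A picture is of the moment at which its call begins: read the wrist's pose just before it.
- finish_job(): hands the job in; it is judged then, once.
Trained networks look in the newest picture that a camera, given by its name, has taken for a name from the list of things; names that differ only in an ending like _2 or _b are one class to them, and where a whole thing is asked for, a point or a joint stands for the part that bears it (a point fixed in the world has none). Each returns a list of dicts, best first, with "conf" (0 to 1); they miss things now and then, are a little off and sometimes report something else, mostly with a low value. They report only what shows in the picture. A call takes as long as a camera call. They do not tell look-alikes from the thing itself.
- find_in(query, camera): "centre" ([column, row] in pixels, amid what is visible of it).
- place_of(query, camera): "centre" ([column, row] in pixels: a listed point, or the origin of a listed thing).
The state is a dict: "time_s": time; "joints": joint angles; "dq": joint speeds; "tau": joint torques, N m; "eef_pos": TCP position; "ee_rot": TCP orientation; "force": force on the tool from outside, world axes, zero at the start; "wrist_torque": the same for the moment, N m; "grip_width": opening from 0.0 (shut) to 1.0 (fully open); "grip_force": force on a finger pad.
Only numpy, scipy, OpenCV 4.12 (cv2) and the standard library are available. Lean on these libraries where they do the work, as an engineer would, in place of code of your own. Each camera call takes 0.05 s, during which the arm holds its last target. There are 200 camera calls.

## Working session

There is one attempt and no reset: what is moved stays moved. The work goes in short steps, Python scripts to look and compute and a shell command to move; the robot and the scene stay as the last step left them, time stands still between calls to the robot, and variables do not carry over. Pictures are saved under pics/ and viewed, at most 14 in all, crops included, and the job is handed in when it is done.

```bash
mkdir -p pics
cat > h.py <<'E'
import numpy as np, cv2
from rig import sense, capture, find_in, place_of
from scipy.spatial.transform import Rotation as R
def save(c,n): cv2.imwrite(f'pics/{n}.png', cv2.cvtColor(c['color'],cv2.COLOR_RGB2BGR))
def tool():
    s=sense(); q=s['ee_rot']; return R.from_quat([q[1],q[2],q[3],q[0]]).as_matrix(), np.array(s['eef_pos'])
def px2w(c,u,v,z=None):
    """pixel -> world for fixed cameras, via depth or on plane z"""
    T=np.linalg.inv(c['camera_from_world'])
    d=np.array([(u-c['cx'])/c['fx'],-(v-c['cy'])/c['fy'],-1.])
    o=T[:3,3]; D=T[:3,:3]@d
    if z is None:
        p=c['depth'][int(round(v)),int(round(u))]; return o+D*p
    return o+D*(z-o[2])/D[2]
E
python3 - <<'E'
from h import *
for n in('top','scene'):
    c=capture(n); save(c,n+'0'); print(n,c['fx'],c['cx'],c['cy'],np.linalg.inv(c['camera_from_world']).round(2).tolist())
    np.savez(n+'0.npz',**c)
    for q in('kit','mat','cup','bead_box','tape','marker','cutter','hook1','head1','clip1','bead1'):
        r=place_of(q,n); print(q,[(np.round(k['centre']).tolist(),round(k['conf'],2)) for k in r][:8])
print(sense())
E
```

```text
top 410.14422397922084 260.3060959252513 183.76945546410394 [[0.01, 0.99, -0.16, 336.18], [-1.0, 0.01, 0.02, 166.38], [0.02, 0.16, 0.99, 1145.09], [0.0, 0.0, 0.0, 1.0]]
kit [([364.0, 171.0], 0.95)]
mat [([163.0, 210.0], 0.92)]
cup [([168.0, 206.0], 0.61), ([318.0, 183.0], 0.46)]
bead_box [([318.0, 181.0], 0.98)]
tape [([182.0, 129.0], 0.8), ([355.0, 230.0], 0.51)]
marker [([356.0, 230.0], 0.88)]
cutter [([290.0, 105.0], 0.95)]
hook1 [([239.0, 136.0], 0.9), ([231.0, 196.0], 0.86), ([230.0, 229.0], 0.85), ([211.0, 284.0], 0.72), ([92.0, 192.0], 0.6), ([126.0, 278.0], 0.57)]
head1 [([265.0, 190.0], 0.92), ([113.0, 200.0], 0.82), ([262.0, 231.0], 0.62), ([133.0, 168.0], 0.62), ([143.0, 256.0], 0.59), ([213.0, 130.0], 0.57), ([208.0, 254.0], 0.56)]
clip1 [([432.0, 167.0], 0.94), ([160.0, 170.0], 0.29)]
bead1 [([161.0, 207.0], 0.59), ([164.0, 205.0], 0.42), ([169.0, 205.0], 0.41), ([160.0, 202.0], 0.4), ([166.0, 213.0], 0.38)]
scene 409.62761407353105 255.49465706824685 189.6180139509541 [[-0.42, -0.5, 0.76, 1561.43], [0.91, -0.25, 0.34, 639.27], [0.02, 0.83, 0.56, 838.53], [0.0, 0.0, 0.0,
[... 652 characters left out ...]
oints': array([-1.44240468e+00,  3.12923848e-01,  1.49772343e+00,  1.65988459e-05,
        1.33100710e+00, -2.23386581e-01]), 'dq': array([ 2.15532198e-03,  2.06923642e-04, -8.28732459e-05, -7.30552321e-04,
        1.64435119e-04,  2.20790680e-03]), 'tau': array([ 4.17457086e-04, -4.12164044e+01, -2.59898382e+01, -1.59807573e-04,
        4.76673649e-04,  1.28389868e-05]), 'eef_pos': array([ 180.89677609, -492.84686804,  231.27313613]), 'ee_rot': array([-3.04473875e-05,  9.84571692e-01,  1.74981664e-01,  9.51826413e-06]), 'force': array([-1.457011  ,  0.72749187, -0.3781917 ]), 'wrist_torque': array([-0.02387333,  0.03366072,  0.07538681]), 'grip_force': 0.0, 'grip_width': 0.9997056975796327}
```

```bash
python3 -c "
import cv2
a=cv2.imread('pics/top0.png')[80:320,60:480]; cv2.imwrite('pics/top0c.png',cv2.resize(a,(798,456),interpolation=cv2.INTER_CUBIC))
a=cv2.imread('pics/scene0.png')[130:290,90:420]; cv2.imwrite('pics/scene0c.png',cv2.resize(a,(792,384),interpolation=cv2.INTER_CUBIC))"
```

```text
(no output)
```

View pics/top0c.png

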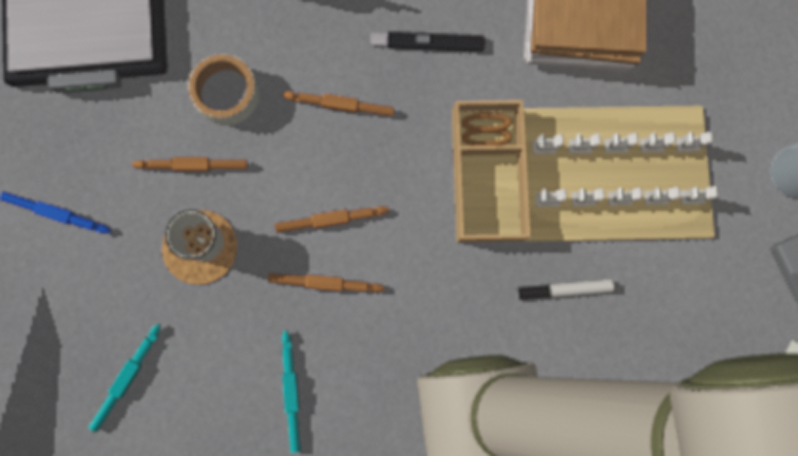

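View pics/scene0c.png

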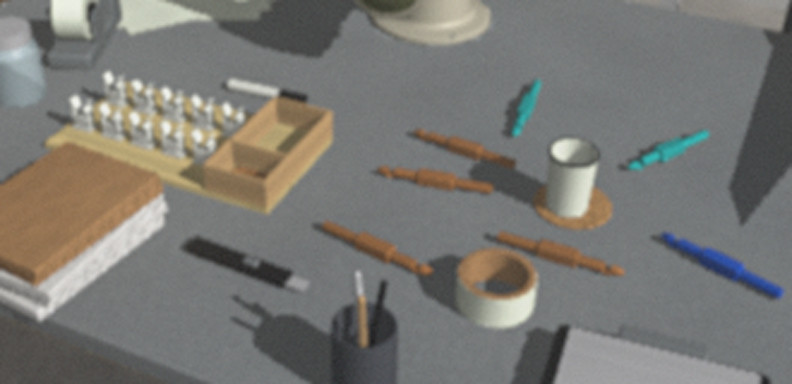

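The top view shows four wooden hooks, at top-camera pixels of about (239,134), (160,166), (234,195) and (229,229). The blue and turquoise ones are look-alikes. The cup stands on the mat at about (163,206), and the tray is at about (364,171) with its bead compartment at (318,183). Next I'll measure them.

```bash
cat >> h.py <<'E'
def cloud(c):
    v,u=np.mgrid[0:384,0:512]; d=c['depth']
    T=np.linalg.inv(c['camera_from_world'])
    P=np.stack([(u-c['cx'])/c['fx']*d,-(v-c['cy'])/c['fy']*d,-d],-1)@T[:3,:3].T+T[:3,3]
    P[d<=0]=np.nan; return P
def hooks(c,heads):
    P=cloud(c); hsv=cv2.cvtColor(c['color'],cv2.COLOR_RGB2HSV)
    m=((hsv[...,0]<18)&(hsv[...,1]>110)&(np.nan_to_num(P[...,2],nan=99)<32)).astype(np.uint8)
    n,l,st,_=cv2.connectedComponentsWithStats(m); out=[]
    for i in range(1,n):
        if st[i,4]<60: continue
        v,u=np.nonzero(l==i); Q=np.array([px2w(c,a,b,10)[:2] for a,b in zip(u,v)])
        (cx,cy),(w,h),a=cv2.minAreaRect(Q.astype(np.float32))
        if not(140<max(w,h)<200 and min(w,h)<45): continue
        ctr=Q.mean(0); e=np.linalg.svd(Q-ctr)[2][0]; s=(Q-ctr)@e; mid=np.array([cx,cy])
        e*=1 if e[1]>0 else -1
        hd=[(round(float((px2w(c,*k['centre'],10)[:2]-mid)@e)),round(k['conf'],2)) for k in heads if np.linalg.norm(px2w(c,*k['centre'],10)[:2]-mid)<100]
        out.append((mid.round(1).tolist(),round(float(np.arctan2(e[1],e[0])),3),[round(w),round(h)],hd))
    return out
def go(x,y,z,yaw):
    """tool-down target: turn first, then shift in the turned tool frame"""
    M,p=tool(); y0=np.arctan2(M[1,0],M[0,0]); d=np.array([x,y,z])-p
    c,s=np.cos(yaw),np.sin(yaw)
    print('pos',p.round(1),'yaw',y0.round(3),'-> az %.3f  tx %.1f ty %.1f tz %.1f'%(-(yaw-y0),c*d[0]+s*d[1],s*d[0]-c*d[1],-d[2]),'tilt',np.arccos(-M[2,2]).round(3))
E
python3 - <<'E'
from h import *
c=dict(np.load('top0.npz')); capture('top')
P=cloud(c); heads=place_of('head1','top')
for o in hooks(c,heads): print(o)
hsv=cv2.cvtColor(c['color'],cv2.COLOR_RGB2HSV)
print('table z',np.nanmedian(P[300:310,100:120,2]))
reg=np.zeros((384,512),bool); reg[130:210,295:440]=1
b=reg&(P[...,2]>6)&(P[...,2]<14); Q=P[reg&(P[...,2]>6)][:,:2].astype(np.float32)
print('kit all rect',cv2.minAreaRect(Q)); print('board z',np.nanmedian(P[b][:,2]))
# clips: white & above board
w=reg&(hsv[...,1]<60)&(P[...,2]>30); n,l,st,ce=cv2.connectedComponentsWithStats(w.astype(np.uint8))
for i in range(1,n):
    if st[i,4]>4:
        q=P[l==i]; print('clip',st[i,4],q.mean(0).round(1),q[:,2].max().round(1))
for q in('kit','bead_box','clip1'):
    k=place_of(q,'top')[0]['centre']; print(q,px2w(c,*k,{'kit':0,'bead_box':10,'clip1':40}[q]).round(1))
# walls, floor of box
wl=reg&(P[...,2]>45)&(hsv[...,1]>60); print('box walls',cv2.minAreaRect(P[wl][:,:2].astype(np.float32)),np.nanmedian(P[wl][:,2]))
print('floor',P[183,318])
# cup rim & mat
cr=np.zeros((384,512),bool); cr[180:235,140:190]=1
r=cr&(P[...,2]>80); print('cup rim',cv2.minEnclosingCircle(P[r][:,:2].astype(np.float32)),np.nanmax(P[r][:,2]))
m=cr&(P[...,2]<10)&(hsv[...,1]>80); uv=np.argwhere(m)
print('mat',cv2.minEnclosingCircle(np.array([px2w(c,b,a,4)[:2] for a,b in uv],np.float32)), cv2.minAreaRect(P[m][:,:2].astype(np.float32)))
for q in('mat','cup'):
    k=place_of(q,'top')[0]['centre']; print(q,px2w(c,*k,4).round(1))
go(*[400,200,200],1.57)
E
```

```text
([668.5, 214.1], 1.423, [166, 19], [(79, 0.54)])
([572.3, 431.8], 1.576, [17, 165], [(78, 0.9)])
([492.8, 221.0], 1.746, [19, 164], [(-82, 0.89)])
([398.1, 226.5], 1.48, [163, 18], [(-80, 0.62), (58, 0.61)])
table z 1.6619701024093274
kit all rect ((570.52734375, -159.40274047851562), (229.60667419433594, 416.2085876464844), 0.6542288064956665)
board z 10.729438766696148
clip 86 [ 608.9 -312.    46.8] 63.6
clip 79 [603.3 -96.5  46. ] 66.7
clip 81 [ 604.3 -149.6   46.4] 64.9
clip 84 [ 606.3 -204.    46.2] 64.3
clip 79 [ 607.7 -258.3   45.9] 63.8
clip 78 [ 524.8 -151.9   46.8] 62.4
clip 79 [ 526.6 -206.    47.1] 62.6
clip 81 [ 527.8 -260.1   47.1] 62.3
clip 87 [ 529.4 -314.2   45.8] 63.8
clip 69 [523.6 -97.9  47.4] 62.0
kit [ 565.3 -140.6    0. ]
bead_box [682.8 282.7  10. ]
clip1 [ 571. -317.   40.]
box walls ((563.9052734375, -116.74578857421875), (200.08111572265625, 312.62005615234375), 1.316118836402893) 54.751364716691114
floor [528.06981269 -14.50507302   9.2612952 ]
cup rim ((458.6533203125, 406.1737365722656), 34.46617889404297) 98.93679788514646
mat ((449.3373107910156, 413.2025146484375), 54.79191207885742) ((444.2283020019531, 409.8675231933594), (95.10760498046875, 108.79595184326172), 35.70352554321289)
mat [455.2 420.1   4. ]
cup [457.3 406.3   4. ]
pos [ 180.9 -492.9  231.3] yaw 0.352 -> az -1.218  tx 693.0 ty 218.6 tz 31.3 tilt 0.0
```

First move: go above the kit for a wrist-camera close-up.

```bash
python3 -m jog '[{"az":0.163},{"az":0.163},{"tx":40,"ty":-33,"tz":-5},{"tx":40,"ty":-33,"tz":-5},{"tx":40,"ty":-33,"tz":-5}]' >/dev/null; python3 -m jog '[{"tx":40,"ty":-33,"tz":-5},{"tx":40,"ty":-33,"tz":-5},{"tx":40,"ty":-33,"tz":-5},{"tx":40,"ty":-33,"tz":-5},{"tx":40,"ty":-33,"tz":-5}]' >/dev/null; python3 -m jog '[{"tx":40,"ty":-33,"tz":-5},{"tx":35,"ty":-33,"tz":-5},{},{},{}]'
cat >> h.py <<'E'
def wcloud(c,M,p):
    v,u=np.mgrid[0:384,0:512]; d=c['depth']; a=(u-c['cx'])/c['fx']; b=(v-c['cy'])/c['fy']; r=np.hypot(a,b)+1e-9
    k=np.tan(np.minimum(r,1.45))/r
    C=np.stack([a*k*d,-b*k*d,-d],-1); m=c['mount']
    P=(C@m[:3,:3].T+m[:3,3])@M.T+p; P[(d<=0)|(r>1.4)]=np.nan; return P
def wrist(n):
    M,p=tool(); c=capture('wrist'); save(c,n); return c,wcloud(c,M,p)
E
python3 - <<'E'
from h import *
c,P=wrist('w1'); np.savez('w1.npz',P=P,**c); print(c['mount'].round(2).tolist(),c['fx'],c['cx'],c['cy'])
h=P[...,2]; hsv=cv2.cvtColor(c['color'],cv2.COLOR_RGB2HSV)
w=(h>48)&(h<75)&(hsv[...,1]<70); n,l,st,ce=cv2.connectedComponentsWithStats(w.astype(np.uint8))
for i in range(1,n):
    if st[i,4]>4:
        q=P[l==i]; print('clip',st[i,4],q.mean(0).round(1),q.min(0).round(1),q.max(0).round(1))
b=(h>5)&(h<15)&(hsv[...,1]>60); print('board',cv2.minAreaRect(P[b][:,:2].astype(np.float32)),np.nanmedian(h[b]))
E
```

```text
[[0.0, 0.96, 0.28, 69.97], [1.0, -0.0, 0.0, -1.23], [0.0, 0.28, -0.96, -142.24], [0.0, 0.0, 0.0, 1.0]] 297.3186396354542 251.31820776071916 190.61487256067264
clip 32 [ 370.4 -464.6   56.3] [ 368.9 -467.6   48.3] [ 373.1 -460.9   64.7]
clip 168 [ 365.7 -491.2   66.3] [ 355.5 -527.    48.4] [ 379.2 -471.7   74.9]
clip 2554 [ 308.3 -524.1   73.1] [ 274.5 -568.8   48.2] [ 344.5 -485.6   75. ]
board ((13.058456420898438, -107.24227142333984), (61.50222396850586, 7.690929412841797), 3.0057108402252197) 6.808828044310715schema error: expected keys tx, ty, tz, ax, ay, az, jaw
schema error: expected keys tx, ty, tz, ax, ay, az, jaw
schema error: expected keys tx, ty, tz, ax, ay, az, jaw
```

View pics/w1.png

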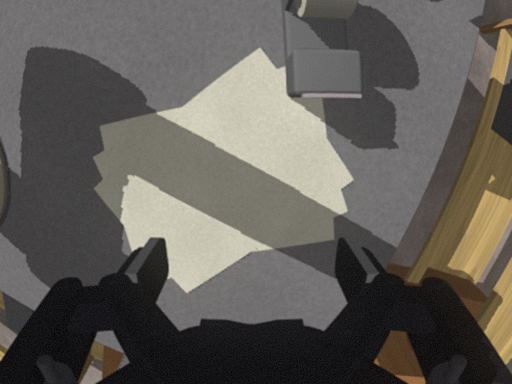

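The arm did not move because every key is required in each row. This wrist picture shows the start pose: the fingers at the bottom and some paper sheets below. I'll repeat the move with full rows.

```bash
python3 -m jog '[{"tx":0,"ty":0,"tz":0,"ax":0,"ay":0,"az":0.163,"jaw":-1},{"tx":0,"ty":0,"tz":0,"ax":0,"ay":0,"az":0.163,"jaw":-1},{"tx":40,"ty":-33,"tz":-5,"ax":0,"ay":0,"az":0,"jaw":-1},{"tx":40,"ty":-33,"tz":-5,"ax":0,"ay":0,"az":0,"jaw":-1},{"tx":40,"ty":-33,"tz":-5,"ax":0,"ay":0,"az":0,"jaw":-1}]' >/dev/null; python3 -m jog '[{"tx":40,"ty":-33,"tz":-5,"ax":0,"ay":0,"az":0,"jaw":-1},{"tx":40,"ty":-33,"tz":-5,"ax":0,"ay":0,"az":0,"jaw":-1},{"tx":40,"ty":-33,"tz":-5,"ax":0,"ay":0,"az":0,"jaw":-1},{"tx":40,"ty":-33,"tz":-5,"ax":0,"ay":0,"az":0,"jaw":-1},{"tx":35,"ty":-33,"tz":-5,"ax":0,"ay":0,"az":0,"jaw":-1}]' >/dev/null; python3 -m jog '[{"tx":0,"ty":-33,"tz":-5,"ax":0,"ay":0,"az":0,"jaw":-1},{"tx":0,"ty":0,"tz":0,"ax":0,"ay":0,"az":0,"jaw":-1},{"tx":0,"ty":0,"tz":0,"ax":0,"ay":0,"az":0,"jaw":-1}]'
cat > kit.py <<'E'
from h import *
import sys
c,P=wrist(sys.argv[1]); np.savez('w.npz',P=P,**c)
h=P[...,2]; hsv=cv2.cvtColor(c['color'],cv2.COLOR_RGB2HSV)
w=(h>50)&(h<75)&(hsv[...,1]<70); n,l,st,ce=cv2.connectedComponentsWithStats(w.astype(np.uint8))
for i in range(1,n):
    if st[i,4]>4:
        q=P[l==i]; print('clip',st[i,4],q.mean(0).round(1),q.min(0).round(1),q.max(0).round(1))
b=(h>5)&(h<15)&(hsv[...,1]>60); print('board',cv2.minAreaRect(P[b][:,:2].astype(np.float32)),np.nanmedian(h[b]))
go(572,-313,200,0.026)
E
python3 kit.py w2
```

```text
time_s: 3.22
eef_pos: [488.0, -188.3, 276.2]
ee_rot: [0.0, 1.0, 0.013, -0.0]
force: [0.6, -0.1, -0.1]
grip_width: 0.999
grip_force: 0.0
clip 81 [ 603.7 -137.2   55.9] [ 597.3 -142.2   50.1] [ 610.3 -133.2   60.9]
clip 84 [ 604.2 -160.9   55.9] [ 597.4 -164.9   50.2] [ 611.6 -156.8   60.6]
clip 71 [ 604.6 -191.6   55.1] [ 598.  -195.9   50.1] [ 611.9 -188.2   60.5]
clip 84 [ 605.9 -214.6   55.7] [ 598.8 -218.5   50.4] [ 613.3 -210.2   60.7]
clip 68 [ 606.8 -244.9   55.8] [ 599.5 -250.1   50.2] [ 613.5 -240.9   60.6]
clip 94 [602.3 -83.5  55.7] [595.6 -88.3  50.1] [609.9 -78.2  60.9]
clip 59 [ 603.6 -107.6   56.5] [ 596.6 -111.6   50.1] [ 609.8 -102.1   60.4]
clip 87 [ 607.4 -268.5   55.5] [ 600.6 -273.7   50.1] [ 614.4 -264.4   61.1]
clip 49 [ 608.  -298.3   56.3] [ 601.8 -302.9   50.3] [ 614.8 -294.6   60.4]
clip 91 [ 608.9 -322.4   55.3] [ 601.4 -327.5   50.1] [ 615.7 -317.5   60.9]
clip 539 [ 567.5 -444.4   62.6] [ 527.2 -475.5   50. ] [ 608.6 -435.9   75. ]
clip 84 [ 524.5 -139.4   55.9] [ 517.2 -143.6   50. ] [ 531.7 -135.7   60.6]
clip 79 [ 525.  -162.7   55.7] [ 517.7 -166.5   
[... 378 characters left out ...]
.1] [ 533.6 -243.1   60.6]
clip 96 [ 527.5 -270.5   55.1] [ 520.2 -275.    50. ] [ 534.9 -266.2   61.5]
clip 47 [ 528.4 -300.1   56.9] [ 521.5 -304.2   51.1] [ 535.4 -296.9   61.8]
clip 90 [ 529.  -324.7   55.3] [ 522.1 -329.6   50. ] [ 536.1 -319.8   59.7]
clip 471 [ 416.9 -456.8   64. ] [ 369.9 -494.9   50.2] [ 457.5 -443.3   75. ]
clip 16 [ 359.8 -479.5   70.7] [ 355.9 -481.4   63. ] [ 364.2 -476.9   74.5]
clip 744 [ 323.6 -525.9   68.5] [ 289.  -567.1   50.2] [ 345.9 -484.6   75. ]
board ((604.72705078125, -101.65802001953125), (452.510986328125, 1027.3504638671875), 25.801279067993164) 9.701029065959517
pos [ 487.9 -188.6  276.1] yaw 0.025 -> az -0.001  tx 80.8 ty 126.6 tz 76.1 tilt 0.0
```

View pics/w2.png

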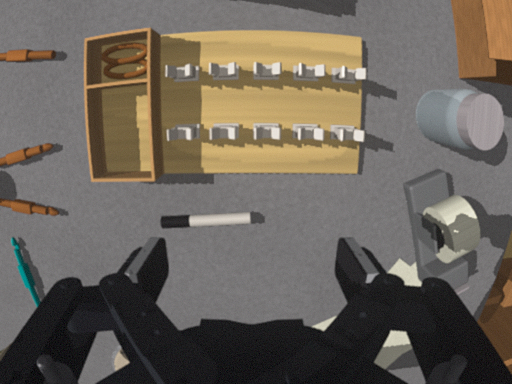

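The wrist view (w2) shows all five clip pairs, with near jaws along row 130 and far jaws along row 70. They give clip1 at (568.8,-312), steps of (-1.4,54) and a kit yaw of 0.025. The bead compartment is at about (120,130), the marker lies at (210,220), and the hooks are at the left. Next I go to hook C.

```bash
python3 -m jog '[{"tx":2,"ty":-58,"tz":0,"ax":0,"ay":0,"az":0,"jaw":-1},{"tx":2,"ty":-58,"tz":0,"ax":0,"ay":0,"az":0,"jaw":-1},{"tx":2,"ty":-58,"tz":0,"ax":0,"ay":0,"az":0,"jaw":-1},{"tx":2,"ty":-58,"tz":0,"ax":0,"ay":0,"az":0,"jaw":-1},{"tx":2,"ty":-58,"tz":0,"ax":0,"ay":0,"az":0,"jaw":-1}]' >/dev/null; python3 -m jog '[{"tx":2,"ty":-58,"tz":0,"ax":0,"ay":0,"az":0,"jaw":-1},{"tx":2,"ty":-58,"tz":0,"ax":0,"ay":0,"az":0,"jaw":-1},{"tx":0,"ty":0,"tz":10,"ax":0,"ay":0,"az":-0.172,"jaw":-1},{"tx":0,"ty":0,"tz":10,"ax":0,"ay":0,"az":-0.172,"jaw":-1},{"tx":0,"ty":0,"tz":10,"ax":0,"ay":0,"az":-0.172,"jaw":-1}]' >/dev/null; python3 -m jog '[{"tx":0,"ty":0,"tz":10,"ax":0,"ay":0,"az":-0.172,"jaw":-1},{"tx":0,"ty":0,"tz":10,"ax":0,"ay":0,"az":-0.172,"jaw":-1},{"tx":0,"ty":0,"tz":10,"ax":0,"ay":0,"az":-0.172,"jaw":-1},{"tx":0,"ty":0,"tz":10,"ax":0,"ay":0,"az":-0.172,"jaw":-1},{"tx":0,"ty":0,"tz":10,"ax":0,"ay":0,"az":-0.172,"jaw":-1}]' >/dev/null; python3 -m jog '[{"tx":0,"ty":0,"tz":10,"ax":0,"ay":0,"az":-0.172,"jaw":-1},{"tx":0,"ty":0,"tz":10,"ax":0,"ay":0,"az":-0.172,"jaw":-1},{"tx":0,"ty":0,"tz":0,"ax":0,"ay":0,"az":0,"jaw":-0.3},{"tx":0,"ty":0,"tz":0,"ax":0,"ay":0,"az":0,"jaw":-0.3}]'
cat > wh.py <<'E'
"""hooks seen by the wrist camera: python3 wh.py PIC x y  -> refined hook nearest (x,y), and the move to it"""
from h import *
import sys
c,P=wrist(sys.argv[1]); x,y=map(float,sys.argv[2:4])
hsv=cv2.cvtColor(c['color'],cv2.COLOR_RGB2HSV); h=np.nan_to_num(P[...,2],nan=99)
m=((hsv[...,0]<18)&(hsv[...,1]>100)&(h>4)&(h<26)).astype(np.uint8)
n,l,st,_=cv2.connectedComponentsWithStats(m); hd=place_of('head1','wrist'); best=None
for i in range(1,n):
    if st[i,4]<150: continue
    Q=P[l==i][:,:2]; (cx,cy),(w,hh),a=cv2.minAreaRect(Q.astype(np.float32)); mid=np.array([cx,cy])
    e=np.linalg.svd(Q-Q.mean(0),full_matrices=False)[2][0]; e=e if e[1]>0 else -e
    s=(Q-mid)@e; t=(Q-mid)@np.array([-e[1],e[0]])
    wid=[round(float(np.ptp(t[abs(s-k)<5])),1) if (abs(s-k)<5).sum()>3 else 0 for k in range(-80,81,10)]
    he=[]
    for k in hd:
        u,v=np.round(k['centre']).astype(int); q=P[min(v,383),min(u,511),:2]
        if np.linalg.norm(q-mid)<110: he.append((round(float((q-mid)@e)),round(k['conf'],2)))
    print('hook',mid.round(1),'ang',round(float(np.arctan2(e[1],e[0])),3),'size',round(w),round(hh),'z',P[l==i][:,2].max().round(1),'heads',he,wid)
    d=np.hypot(cx-x,cy-y)
    if best is None or d<best[0]: best=(d,mid,np.arctan2(e[1],e[0]))
if best: go(*best[1],3,best[2])
E
python3 wh.py w3 493 221
python3 - <<'E'
from h import *
d=np.load('w.npz'); P=d['P']; s=(P[...,2]>48)&(P[...,2]<62)&(cv2.cvtColor(d['color'],cv2.COLOR_RGB2HSV)[...,1]>70)&(abs(P[...,0]-565)<130)&(P[...,1]>-85)&(P[...,1]<70)
k=np.array([[1,.025],[-.025,1]]); q=(P[s][:,:2]-[564.4,-150])@k.T
print('walls kit frame',q.min(0),q.max(0)); print(np.histogram(q[:,0],bins=np.arange(-105,110,5)),np.histogram(q[:,1],bins=np.arange(70,220,5)))
E
```

```text
time_s: 5.65
eef_pos: [492.1, 218.0, 176.6]
ee_rot: [0.0, 0.644, 0.765, 0.0]
force: [-0.0, 0.2, 0.1]
grip_width: 0.65
grip_force: 0.0
hook [571.5 390. ] ang 1.584 size 20 85 z 22.4 heads [(-5, 0.37)] [0, 0, 0, 0, 12.0, 12.9, 13.2, 13.3, 13.4, 17.9, 19.7, 20.0, 19.8, 0, 0, 0, 0]
hook [478.5 376.6] ang 0.745 size 47 15 z 6.1 heads [] [0, 0, 0, 0, 0, 0, 6.7, 12.0, 9.3, 11.8, 15.2, 0, 0, 0, 0, 0, 0]
hook [701.2 392.3] ang 2.004 size 38 76 z 26.0 heads [(-79, 0.65), (3, 0.37)] [0, 0, 0, 0, 12.3, 17.0, 7.3, 4.8, 3.5, 4.4, 8.7, 14.6, 11.8, 0, 0, 0, 0]
hook [398.7 227.3] ang 1.484 size 168 20 z 21.6 heads [(51, 0.94), (-77, 0.72), (5, 0.51), (3, 0.3)] [11.1, 12.3, 12.1, 12.2, 13.3, 13.1, 19.9, 19.9, 20.0, 19.4, 19.4, 18.6, 13.2, 12.9, 13.4, 13.0, 12.9]
hook [492.4 220.9] ang 1.745 size 19 167 z 22.1 heads [(-76, 0.63), (4, 0.51), (26, 0.3)] [9.1, 11.4, 13.4, 13.3, 13.2, 13.0, 19.0, 18.9, 18.8, 18.7, 18.5, 18.4, 12.3, 12.3, 12.3, 12.2, 12.2]
hook [666.7 214.3] ang 1.417 size 168 20 z 21.6 heads [(79, 0.65)] [12.7, 13.5, 12.1, 12.5, 13.3, 18.6, 19.6, 19.9, 19.7, 19.9, 19.3, 12.7, 14.4, 14.6, 1
[... 492 characters left out ...]
,  36,  35,  32,  38,  35,  37,  35,  34,  35,
        33, 271,   2]), array([-105, -100,  -95,  -90,  -85,  -80,  -75,  -70,  -65,  -60,  -55,
        -50,  -45,  -40,  -35,  -30,  -25,  -20,  -15,  -10,   -5,    0,
          5,   10,   15,   20,   25,   30,   35,   40,   45,   50,   55,
         60,   65,   70,   75,   80,   85,   90,   95,  100,  105])) (array([  0,   0,   0,   0, 616, 139,  49,  45,  45,  47,  42,  44,  42,
        47,  41,  45,  40,  40,  41,  41,  38,  38,  61, 657,  10,   0,
         0,   0,   0]), array([ 70,  75,  80,  85,  90,  95, 100, 105, 110, 115, 120, 125, 130,
       135, 140, 145, 150, 155, 160, 165, 170, 175, 180, 185, 190, 195,
       200, 205, 210, 215]))
```

View pics/w3.png

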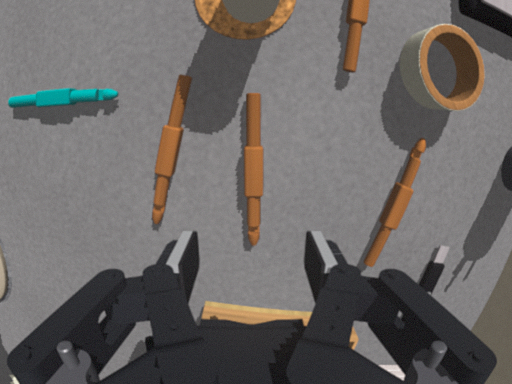

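The picture shows hook C at (254,170) straight below, with its head at the lower end (-y). D at (170,150) also has its head at the lower end. A at (398,200) has its head at the upper end (+y). Grasping C.

```bash
python3 -m jog '[{"tx":6,"ty":1,"tz":45,"ax":0,"ay":0,"az":0,"jaw":-0.3},{"tx":0,"ty":0,"tz":50,"ax":0,"ay":0,"az":0,"jaw":-0.3},{"tx":0,"ty":0,"tz":45,"ax":0,"ay":0,"az":0,"jaw":-0.3},{"tx":0,"ty":0,"tz":22,"ax":0,"ay":0,"az":0,"jaw":-0.3},{"tx":0,"ty":0,"tz":10,"ax":0,"ay":0,"az":0,"jaw":-0.3}]' 60; python3 -m jog '[{"tx":0,"ty":0,"tz":0,"ax":0,"ay":0,"az":0,"jaw":1},{"tx":0,"ty":0,"tz":0,"ax":0,"ay":0,"az":0,"jaw":1},{"tx":0,"ty":0,"tz":0,"ax":0,"ay":0,"az":0,"jaw":1},{"tx":0,"ty":0,"tz":0,"ax":0,"ay":0,"az":0,"jaw":1}]' 60;python3 -m jog '[{"tx":0,"ty":0,"tz":-20,"ax":0,"ay":0,"az":0,"jaw":1},{"tx":0,"ty":0,"tz":-50,"ax":0,"ay":0,"az":0,"jaw":1},{"tx":0,"ty":0,"tz":-50,"ax":0,"ay":0,"az":0,"jaw":1},{"tx":0,"ty":0,"tz":0,"ax":0,"ay":0,"az":0,"jaw":1}]'; python3 -c "
from h import *
go(568.8,-312,125,3.167)"
```

```text
time_s: 6.38
eef_pos: [491.4, 224.4, 3.5]
ee_rot: [-0.0, 0.643, 0.766, -0.0]
force: [0.2, 0.0, 0.1]
grip_width: 0.653
grip_force: 0.0
time_s: 6.88
eef_pos: [492.4, 224.7, 5.6]
ee_rot: [0.001, 0.643, 0.766, 0.001]
force: [-0.6, -0.3, 6.6]
grip_width: 0.215
grip_force: 60.5
time_s: 7.38
eef_pos: [493.4, 224.9, 128.3]
ee_rot: [0.002, 0.643, 0.766, 0.003]
force: [-0.1, -0.0, -2.4]
grip_width: 0.215
grip_force: 59.6
pos [493.4 224.9 128.3] yaw 1.746 -> az -1.421  tx -61.8 ty -538.7 tz 3.3 tilt 0.008
```

```bash
python3 -m jog '[{"tx":0,"ty":0,"tz":0,"ax":0,"ay":0,"az":-0.178,"jaw":1},{"tx":0,"ty":0,"tz":0,"ax":0,"ay":0,"az":-0.178,"jaw":1},{"tx":0,"ty":0,"tz":0,"ax":0,"ay":0,"az":-0.178,"jaw":1},{"tx":0,"ty":0,"tz":0,"ax":0,"ay":0,"az":-0.178,"jaw":1},{"tx":0,"ty":0,"tz":0,"ax":0,"ay":0,"az":-0.178,"jaw":1}]' >/dev/null; python3 -m jog '[{"tx":0,"ty":0,"tz":0,"ax":0,"ay":0,"az":-0.178,"jaw":1},{"tx":0,"ty":0,"tz":0,"ax":0,"ay":0,"az":-0.178,"jaw":1},{"tx":0,"ty":0,"tz":0,"ax":0,"ay":0,"az":-0.175,"jaw":1},{"tx":-6,"ty":-54,"tz":0,"ax":0,"ay":0,"az":0,"jaw":1},{"tx":-6,"ty":-54,"tz":0,"ax":0,"ay":0,"az":0,"jaw":1}]' >/dev/null;python3 -m jog '[{"tx":-6,"ty":-54,"tz":0,"ax":0,"ay":0,"az":0,"jaw":1},{"tx":-6,"ty":-54,"tz":0,"ax":0,"ay":0,"az":0,"jaw":1},{"tx":-6,"ty":-54,"tz":0,"ax":0,"ay":0,"az":0,"jaw":1},{"tx":-6,"ty":-54,"tz":0,"ax":0,"ay":0,"az":0,"jaw":1},{"tx":-6,"ty":-54,"tz":0,"ax":0,"ay":0,"az":0,"jaw":1}]' >/dev/null; python3 -m jog '[{"tx":-6,"ty":-54,"tz":0,"ax":0,"ay":0,"az":0,"jaw":1},{"tx":-6,"ty":-54,"tz":0,"ax":0,"ay":0,"az":0,"jaw":1},{"tx":-6,"ty":-54,"tz":0,"ax":0,"ay":0,"az":0,"jaw":1},{"tx":0,"ty":0,"tz":0,"ax":0,"ay":0,"az":0,"jaw":1},{"tx":0,"ty":0,"tz":0,"ax":0,"ay":0,"az":0,"jaw":1}]';python3 - <<'E'
from h import *
go(568.8,-312,60,3.167); print(sense()['joints'].round(2))
c,P=wrist('w4'); np.savez('w4.npz',P=P,**c)
E
```

```text
time_s: 9.88
eef_pos: [564.8, -313.0, 123.2]
ee_rot: [-0.001, -0.013, 1.0, 0.001]
force: [-0.2, -0.1, -0.8]
grip_width: 0.218
grip_force: 59.6
pos [ 564.8 -313.   123.2] yaw -3.116 -> az -6.283  tx -4.0 ty 0.9 tz 63.2 tilt 0.002
[-0.69  0.67  1.23  0.    1.24 -2.28]
```

View pics/w4.png

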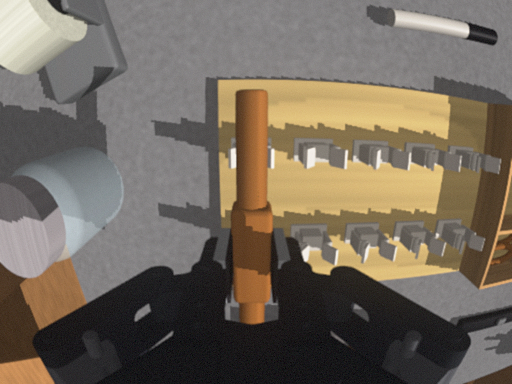

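The hook is held along the tool x axis, seen at column 252 over the clip1 jaws at (250,155). I'll check its alignment and along-axis offset numerically.

```bash
cat > held.py <<'E'
"""held hook in the tool frame (axis y, angle, grip end, tip end) from wrist cloud"""
from h import *
import sys
d=np.load(sys.argv[1]); M,p=tool(); P=d['P']; hsv=cv2.cvtColor(d['color'],cv2.COLOR_RGB2HSV)
T=(P-p)@M
m=(hsv[...,0]<14)&(hsv[...,1]>130)&(abs(T[...,1])<20)&(T[...,0]>8)&(T[...,0]<110)&(abs(T[...,2]+6)<22)
q=T[m]
for k in range(10,105,10):
    s=q[abs(q[:,0]-k)<3]
    if len(s)>5: print(k,'y mid %.1f wid %.1f ztop %.1f'%((s[:,1].min()+s[:,1].max())/2,np.ptp(s[:,1]),s[:,2].min()))
print('tip x',q[:,0].max())
xs=np.arange(15,45); w=[np.ptp(q[abs(q[:,0]-k)<1.0][:,1]) if (abs(q[:,0]-k)<1).sum()>3 else 0 for k in xs]; print('grip end x',[(int(a),round(float(b),1)) for a,b in zip(xs,w)][::3])
h=P[...,2]; w=(h>50)&(h<75)&(hsv[...,1]<70)&(abs(P[...,0]-565)<70)&(P[...,1]>-345); n,l,st,ce=cv2.connectedComponentsWithStats(w.astype(np.uint8))
for i in range(1,n):
    if st[i,4]>20: print('clip',st[i,4],P[l==i].mean(0).round(1))
E
python3 held.py w4.npz
```

```text
10 y mid 0.8 wid 18.7 ztop -14.8
20 y mid 0.5 wid 18.9 ztop -14.9
30 y mid 0.5 wid 13.4 ztop -11.6
40 y mid 0.7 wid 13.6 ztop -11.5
50 y mid 0.8 wid 13.5 ztop -12.2
60 y mid 0.7 wid 14.2 ztop -12.7
70 y mid 0.8 wid 13.1 ztop -12.1
80 y mid 0.8 wid 13.0 ztop -12.1
tip x 79.68387521893158
grip end x [(15, 19.7), (18, 18.4), (21, 18.8), (24, 17.8), (27, 14.0), (30, 13.4), (33, 13.2), (36, 12.7), (39, 13.1), (42, 13.5)]
clip 152 [ 528.3 -326.6   57.6]
clip 122 [ 527.8 -299.2   58.3]
clip 186 [ 527.3 -271.5   56.3]
clip 265 [ 526.6 -247.8   55.5]
clip 108 [ 525.9 -218.3   56.8]
clip 248 [ 525.2 -194.    55.4]
clip 60 [ 523.7 -165.7   57.8]
clip 211 [ 523.9 -140.3   55.2]
clip 72 [ 523.1 -111.5   56.7]
clip 179 [522.8 -86.5  55. ]
clip 148 [602.2 -84.3  55.2]
clip 62 [ 602.2 -109.5   56.8]
clip 181 [ 603.5 -138.3   55.1]
clip 48 [ 602.8 -163.2   57.2]
clip 191 [ 605.1 -191.8   55.5]
clip 207 [ 606.1 -245.8   55.3]
clip 87 [ 605.  -215.9   56.7]
clip 66 [ 604.8 -267.8   53.8]
```

```bash
python3 -m jog '[{"tx":-1.5,"ty":0.4,"tz":25,"ax":0,"ay":0,"az":0,"jaw":1},{"tx":0,"ty":0,"tz":25,"ax":0,"ay":0,"az":0,"jaw":1},{"tx":0,"ty":0,"tz":12,"ax":0,"ay":0,"az":0,"jaw":1},{"tx":0,"ty":0,"tz":6,"ax":0,"ay":0,"az":0,"jaw":1},{"tx":0,"ty":0,"tz":4,"ax":0,"ay":0,"az":0,"jaw":1}]'; python3 -m jog '[{"tx":0,"ty":0,"tz":4,"ax":0,"ay":0,"az":0,"jaw":1},{"tx":0,"ty":0,"tz":4,"ax":0,"ay":0,"az":0,"jaw":1},{"tx":0,"ty":0,"tz":3,"ax":0,"ay":0,"az":0,"jaw":1}]'; python3 -m jog '[{"tx":0,"ty":0,"tz":3,"ax":0,"ay":0,"az":0,"jaw":1},{"tx":0,"ty":0,"tz":2,"ax":0,"ay":0,"az":0,"jaw":1},{"tx":0,"ty":0,"tz":0,"ax":0,"ay":0,"az":0,"jaw":1}]'
```

```text
time_s: 10.55
eef_pos: [567.0, -313.3, 52.8]
ee_rot: [0.0, -0.013, 1.0, -0.0]
force: [-0.6, 0.3, -0.6]
grip_width: 0.216
grip_force: 59.6
time_s: 10.92
eef_pos: [567.4, -313.8, 42.9]
ee_rot: [0.001, -0.013, 1.0, -0.001]
force: [0.4, 1.5, 7.0]
grip_width: 0.219
grip_force: 60.7
time_s: 11.3
eef_pos: [566.6, -313.4, 35.8]
ee_rot: [-0.0, -0.013, 1.0, 0.0]
force: [2.5, -0.1, -2.2]
grip_width: 0.216
grip_force: 59.4
```

```bash
python3 -m jog '[{"tx":0,"ty":0,"tz":1.5,"ax":0,"ay":0,"az":0,"jaw":1},{"tx":0,"ty":0,"tz":0,"ax":0,"ay":0,"az":0,"jaw":1}]'; python3 -m jog '[{"tx":0,"ty":0,"tz":0,"ax":0,"ay":0,"az":0,"jaw":0.2},{"tx":0,"ty":0,"tz":0,"ax":0,"ay":0,"az":0,"jaw":0.2},{"tx":0,"ty":0,"tz":0,"ax":0,"ay":0,"az":0,"jaw":0.2},{"tx":0,"ty":0,"tz":-20,"ax":0,"ay":0,"az":0,"jaw":0.2},{"tx":0,"ty":0,"tz":-40,"ax":0,"ay":0,"az":0,"jaw":0.2}]';python3 -m jog '[{"tx":0,"ty":0,"tz":-50,"ax":0,"ay":0,"az":0,"jaw":0.2},{"tx":0,"ty":0,"tz":-50,"ax":0,"ay":0,"az":0,"jaw":0.2},{"tx":0,"ty":0,"tz":0,"ax":0,"ay":0,"az":0,"jaw":0.2}]'
cat > seat.py <<'E'
from h import *
import sys
c,P=wrist(sys.argv[1]); hsv=cv2.cvtColor(c['color'],cv2.COLOR_RGB2HSV)
q=(P[...,:2]-[564.4,-150])@np.array([[1,.025],[-.025,1]]).T; h=P[...,2]
for k,y in enumerate((-162,-108,-54,0,54),1):
    m=(hsv[...,0]<14)&(hsv[...,1]>130)&(h>25)&(h<75)&(abs(q[...,1]-y)<20)&(abs(q[...,0])<105)
    if m.sum()<100: print('clip',k,'empty'); continue
    a=q[m]; f=a[abs(a[:,0]-60)<8]; b=a[abs(a[:,0]+60)<8]; g=a[abs(a[:,0])<15]; mid=lambda s:round(float((s[:,1].min()+s[:,1].max())/2-y),1) if len(s)>3 else None
    print('clip',k,'x',a[:,0].min().round(1),a[:,0].max().round(1),'y off back/mid/front',mid(b),mid(g),mid(f),'grip top z',np.percentile(h[m&(abs(q[...,0])<15)],90).round(1) if len(g)>3 else None)
E
python3 seat.py w5
python3 - <<'E'
from h import *
c=capture('top')
for o in hooks(c,place_of('head1','top')): print(o)
go(398.5,229,180,1.484)
E
```

```text
time_s: 11.55
eef_pos: [566.6, -313.5, 35.6]
ee_rot: [-0.0, -0.013, 1.0, -0.0]
force: [-1.1, 1.9, 5.6]
grip_width: 0.216
grip_force: 60.6
time_s: 12.18
eef_pos: [566.2, -313.1, 95.4]
ee_rot: [-0.001, -0.013, 1.0, 0.001]
force: [0.4, 0.6, -0.0]
grip_width: 0.398
grip_force: 0.0
time_s: 12.55
eef_pos: [567.9, -314.3, 200.9]
ee_rot: [0.004, -0.013, 1.0, -0.003]
force: [-0.1, -0.9, -0.3]
grip_width: 0.399
grip_force: 0.0
clip 1 x -81.2 84.6 y off back/mid/front 0.0 0.1 -0.2 grip top z 50.4
clip 2 empty
clip 3 empty
clip 4 empty
clip 5 empty
([668.4, 214.1], 1.423, [166, 19], [(70, 0.75)])
([572.3, 431.8], 1.576, [17, 165], [(86, 0.65)])
([398.0, 226.5], 1.48, [164, 18], [(55, 0.96), (-81, 0.89)])
pos [ 566.4 -313.1  194.4] yaw -3.116 -> az -4.600  tx 525.5 ty -214.2 tz 14.4 tilt 0.001
```

```bash
python3 -m jog '[{"tx":0,"ty":0,"tz":0,"ax":0,"ay":0,"az":0.168,"jaw":-0.3},{"tx":0,"ty":0,"tz":0,"ax":0,"ay":0,"az":0.168,"jaw":-0.3},{"tx":0,"ty":0,"tz":0,"ax":0,"ay":0,"az":0.168,"jaw":-0.3},{"tx":0,"ty":0,"tz":0,"ax":0,"ay":0,"az":0.168,"jaw":-0.3},{"tx":0,"ty":0,"tz":0,"ax":0,"ay":0,"az":0.168,"jaw":-0.3}]' >/dev/null; python3 -m jog '[{"tx":0,"ty":0,"tz":0,"ax":0,"ay":0,"az":0.168,"jaw":-0.3},{"tx":0,"ty":0,"tz":0,"ax":0,"ay":0,"az":0.168,"jaw":-0.3},{"tx":0,"ty":0,"tz":0,"ax":0,"ay":0,"az":0.168,"jaw":-0.3},{"tx":0,"ty":0,"tz":0,"ax":0,"ay":0,"az":0.168,"jaw":-0.3},{"tx":0,"ty":0,"tz":0,"ax":0,"ay":0,"az":0.168,"jaw":-0.3}]' >/dev/null;python3 -m jog '[{"tx":52.5,"ty":-21.4,"tz":0,"ax":0,"ay":0,"az":0,"jaw":-0.3},{"tx":52.5,"ty":-21.4,"tz":0,"ax":0,"ay":0,"az":0,"jaw":-0.3},{"tx":52.5,"ty":-21.4,"tz":0,"ax":0,"ay":0,"az":0,"jaw":-0.3},{"tx":52.5,"ty":-21.4,"tz":0,"ax":0,"ay":0,"az":0,"jaw":-0.3},{"tx":52.5,"ty":-21.4,"tz":0,"ax":0,"ay":0,"az":0,"jaw":-0.3}]' >/dev/null;python3 -m jog '[{"tx":52.5,"ty":-21.4,"tz":0,"ax":0,"ay":0,"az":0,"jaw":-0.3},{"tx":52.5,"ty":-21.4,"tz":0,"ax":0,"ay":0,"az":0,"jaw":-0.3},{"tx":52.5,"ty":-21.4,"tz":0,"ax":0,"ay":0,"az":0,"jaw":-0.3},{"tx":52.5,"ty":-21.4,"tz":0,"ax":0,"ay":0,"az":0,"jaw":-0.3},{"tx":52.5,"ty":-21.4,"tz":0,"ax":0,"ay":0,"az":0,"jaw":-0.3}]' >/dev/null;python3 -m jog '[{"tx":0,"ty":0,"tz":0,"ax":0,"ay":0,"az":0,"jaw":-0.3},{"tx":0,"ty":0,"tz":0,"ax":0,"ay":0,"az":0,"jaw":-0.3}]'; python3 wh.py w6 398 228
```

```text
time_s: 15.45
eef_pos: [397.2, 227.3, 194.1]
ee_rot: [-0.0, 0.736, 0.677, -0.001]
force: [-0.1, -0.6, -0.0]
grip_width: 0.652
grip_force: 0.0
hook [569.6 385.9] ang 1.601 size 76 20 z 21.7 heads [] [0, 0, 0, 0, 13.0, 13.1, 14.4, 14.0, 14.6, 14.4, 19.4, 21.0, 18.1, 0, 0, 0, 0]
hook [704.3 389.6] ang 1.853 size 35 75 z 26.0 heads [(-87, 0.88)] [0, 0, 0, 0, 8.4, 16.0, 8.7, 6.6, 3.7, 4.9, 8.6, 15.0, 12.2, 0, 0, 0, 0]
hook [397.8 227.6] ang 1.484 size 166 19 z 21.5 heads [(-74, 0.89), (53, 0.76)] [9.5, 11.9, 12.9, 12.9, 12.7, 12.6, 19.0, 18.9, 18.7, 18.6, 17.3, 17.3, 13.1, 13.0, 13.0, 12.9, 12.9]
hook [666.4 214.6] ang 1.418 size 168 21 z 21.1 heads [(75, 0.88)] [12.2, 14.8, 12.6, 11.3, 12.5, 17.9, 19.0, 19.1, 19.8, 19.3, 20.5, 13.4, 13.8, 14.2, 13.4, 12.5, 9.4]
hook [548.1 -54.5] ang 0.028 size 51 5 z 26.0 heads [] [0, 0, 0, 0, 0, 0, 4.1, 2.7, 3.9, 4.2, 3.0, 0, 0, 0, 0, 0, 0]
pos [397.7 226.7 194.4] yaw 1.485 -> az 0.001  tx 0.9 ty -0.0 tz 191.4 tilt 0.001
```

```bash
python3 -m jog '[{"tx":5,"ty":0,"tz":50,"ax":0,"ay":0,"az":0,"jaw":-0.3},{"tx":0,"ty":0,"tz":55,"ax":0,"ay":0,"az":0,"jaw":-0.3},{"tx":0,"ty":0,"tz":50,"ax":0,"ay":0,"az":0,"jaw":-0.3},{"tx":0,"ty":0,"tz":23,"ax":0,"ay":0,"az":0,"jaw":-0.3},{"tx":0,"ty":0,"tz":10,"ax":0,"ay":0,"az":0,"jaw":-0.3}]' 60; python3 -m jog '[{"tx":0,"ty":0,"tz":0,"ax":0,"ay":0,"az":0,"jaw":1},{"tx":0,"ty":0,"tz":0,"ax":0,"ay":0,"az":0,"jaw":1},{"tx":0,"ty":0,"tz":0,"ax":0,"ay":0,"az":0,"jaw":1},{"tx":0,"ty":0,"tz":0,"ax":0,"ay":0,"az":0,"jaw":1}]' 60;python3 -m jog '[{"tx":0,"ty":0,"tz":-20,"ax":0,"ay":0,"az":0,"jaw":1},{"tx":0,"ty":0,"tz":-50,"ax":0,"ay":0,"az":0,"jaw":1},{"tx":0,"ty":0,"tz":-50,"ax":0,"ay":0,"az":0,"jaw":1},{"tx":0,"ty":0,"tz":0,"ax":0,"ay":0,"az":0,"jaw":1}]'; python3 -c "
from h import *
go(565,-258,125,3.167)"
```

```text
time_s: 16.18
eef_pos: [397.8, 231.6, 5.7]
ee_rot: [-0.0, 0.737, 0.676, -0.001]
force: [0.1, 0.5, 0.5]
grip_width: 0.646
grip_force: 0.0
time_s: 16.68
eef_pos: [398.7, 232.8, 8.0]
ee_rot: [0.001, 0.736, 0.677, 0.001]
force: [0.1, -1.7, 6.9]
grip_width: 0.213
grip_force: 59.5
time_s: 17.18
eef_pos: [399.6, 233.3, 130.4]
ee_rot: [0.002, 0.736, 0.677, 0.004]
force: [0.3, 0.2, -0.8]
grip_width: 0.212
grip_force: 58.8
pos [399.6 233.3 130.4] yaw 1.487 -> az -1.680  tx -152.9 ty -495.3 tz 5.4 tilt 0.008
```

```bash
python3 -m jog '[{"tx":0,"ty":0,"tz":0,"ax":0,"ay":0,"az":-0.168,"jaw":1},{"tx":0,"ty":0,"tz":0,"ax":0,"ay":0,"az":-0.168,"jaw":1},{"tx":0,"ty":0,"tz":0,"ax":0,"ay":0,"az":-0.168,"jaw":1},{"tx":0,"ty":0,"tz":0,"ax":0,"ay":0,"az":-0.168,"jaw":1},{"tx":0,"ty":0,"tz":0,"ax":0,"ay":0,"az":-0.168,"jaw":1}]' >/dev/null; python3 -m jog '[{"tx":0,"ty":0,"tz":0,"ax":0,"ay":0,"az":-0.168,"jaw":1},{"tx":0,"ty":0,"tz":0,"ax":0,"ay":0,"az":-0.168,"jaw":1},{"tx":0,"ty":0,"tz":0,"ax":0,"ay":0,"az":-0.168,"jaw":1},{"tx":0,"ty":0,"tz":0,"ax":0,"ay":0,"az":-0.168,"jaw":1},{"tx":0,"ty":0,"tz":0,"ax":0,"ay":0,"az":-0.168,"jaw":1}]' >/dev/null;python3 -m jog '[{"tx":-15.3,"ty":-49.5,"tz":0,"ax":0,"ay":0,"az":0,"jaw":1},{"tx":-15.3,"ty":-49.5,"tz":0,"ax":0,"ay":0,"az":0,"jaw":1},{"tx":-15.3,"ty":-49.5,"tz":0,"ax":0,"ay":0,"az":0,"jaw":1},{"tx":-15.3,"ty":-49.5,"tz":0,"ax":0,"ay":0,"az":0,"jaw":1},{"tx":-15.3,"ty":-49.5,"tz":0,"ax":0,"ay":0,"az":0,"jaw":1}]' >/dev/null; python3 -m jog '[{"tx":-15.3,"ty":-49.5,"tz":0,"ax":0,"ay":0,"az":0,"jaw":1},{"tx":-15.3,"ty":-49.5,"tz":0,"ax":0,"ay":0,"az":0,"jaw":1},{"tx":-15.3,"ty":-49.5,"tz":0,"ax":0,"ay":0,"az":0,"jaw":1},{"tx":-15.3,"ty":-49.5,"tz":0,"ax":0,"ay":0,"az":0,"jaw":1},{"tx":-15.3,"ty":-49.5,"tz":0,"ax":0,"ay":0,"az":0,"jaw":1}]'>/dev/null; python3 -m jog '[{"tx":0,"ty":0,"tz":0,"ax":0,"ay":0,"az":0,"jaw":1},{"tx":0,"ty":0,"tz":0,"ax":0,"ay":0,"az":0,"jaw":1}]'
python3 - <<'E'
from h import *
go(567.3,-258,36,3.167)
c,P=wrist('w7'); np.savez('w7.npz',P=P,**c)
E
python3 held.py w7.npz|head -13
```

```text
time_s: 19.92
eef_pos: [562.8, -257.6, 125.8]
ee_rot: [-0.001, -0.013, 1.0, 0.001]
force: [0.8, -0.3, 0.4]
grip_width: 0.214
grip_force: 58.9
pos [ 562.8 -257.6  125.8] yaw -3.116 -> az -6.283  tx -4.4 ty -0.5 tz 89.8 tilt 0.002
10 y mid 1.0 wid 20.5 ztop -14.2
20 y mid 0.6 wid 18.2 ztop -12.4
30 y mid 0.8 wid 13.2 ztop -9.5
40 y mid 0.5 wid 13.4 ztop -9.5
50 y mid 0.9 wid 13.7 ztop -9.7
60 y mid 0.9 wid 13.4 ztop -9.8
70 y mid 0.6 wid 12.9 ztop -10.3
80 y mid 0.7 wid 12.7 ztop -9.3
tip x 78.90580766188674
grip end x [(15, 18.8), (18, 18.2), (21, 18.1), (24, 17.5), (27, 13.7), (30, 13.1), (33, 11.4), (36, 12.9), (39, 12.8), (42, 12.7)]
clip 187 [ 527.  -272.    56.8]
clip 259 [ 528.9 -325.    55.4]
clip 183 [ 527.9 -300.6   56.2]
```

```bash
python3 -m jog '[{"tx":-1,"ty":-1,"tz":25,"ax":0,"ay":0,"az":0,"jaw":1},{"tx":0,"ty":0,"tz":25,"ax":0,"ay":0,"az":0,"jaw":1},{"tx":0,"ty":0,"tz":12,"ax":0,"ay":0,"az":0,"jaw":1},{"tx":0,"ty":0,"tz":6,"ax":0,"ay":0,"az":0,"jaw":1},{"tx":0,"ty":0,"tz":4,"ax":0,"ay":0,"az":0,"jaw":1}]'; python3 -m jog '[{"tx":0,"ty":0,"tz":4,"ax":0,"ay":0,"az":0,"jaw":1},{"tx":0,"ty":0,"tz":4,"ax":0,"ay":0,"az":0,"jaw":1},{"tx":0,"ty":0,"tz":3,"ax":0,"ay":0,"az":0,"jaw":1}]'; python3 -m jog '[{"tx":0,"ty":0,"tz":3,"ax":0,"ay":0,"az":0,"jaw":1},{"tx":0,"ty":0,"tz":2,"ax":0,"ay":0,"az":0,"jaw":1},{"tx":0,"ty":0,"tz":1.5,"ax":0,"ay":0,"az":0,"jaw":1},{"tx":0,"ty":0,"tz":0,"ax":0,"ay":0,"az":0,"jaw":1}]'
```

```text
time_s: 20.6
eef_pos: [564.7, -259.2, 55.3]
ee_rot: [0.0, -0.013, 1.0, -0.0]
force: [0.2, 0.1, -0.1]
grip_width: 0.213
grip_force: 58.9
time_s: 20.98
eef_pos: [565.1, -259.7, 45.3]
ee_rot: [0.001, -0.013, 1.0, -0.001]
force: [0.1, 1.2, 8.2]
grip_width: 0.209
grip_force: 60.0
time_s: 21.48
eef_pos: [564.4, -259.4, 38.0]
ee_rot: [0.0, -0.013, 1.0, -0.0]
force: [-0.9, 1.4, 6.9]
grip_width: 0.214
grip_force: 59.8
```

```bash
python3 -m jog '[{"tx":0,"ty":0,"tz":1.5,"ax":0,"ay":0,"az":0,"jaw":1},{"tx":0,"ty":0,"tz":0,"ax":0,"ay":0,"az":0,"jaw":1}]'; python3 -m jog '[{"tx":0,"ty":0,"tz":0,"ax":0,"ay":0,"az":0,"jaw":0.2},{"tx":0,"ty":0,"tz":0,"ax":0,"ay":0,"az":0,"jaw":0.2},{"tx":0,"ty":0,"tz":0,"ax":0,"ay":0,"az":0,"jaw":0.2},{"tx":0,"ty":0,"tz":-20,"ax":0,"ay":0,"az":0,"jaw":0.2},{"tx":0,"ty":0,"tz":-40,"ax":0,"ay":0,"az":0,"jaw":0.2}]'>/dev/null;python3 -m jog '[{"tx":0,"ty":0,"tz":-50,"ax":0,"ay":0,"az":0,"jaw":0.2},{"tx":0,"ty":0,"tz":-50,"ax":0,"ay":0,"az":0,"jaw":0.2},{"tx":0,"ty":0,"tz":0,"ax":0,"ay":0,"az":0,"jaw":0.2}]'
python3 seat.py w8
python3 - <<'E'
from h import *
c=capture('top')
for o in hooks(c,[]): print(o)
go(666,210.5,180,1.418)
E
```

```text
time_s: 21.72
eef_pos: [564.5, -259.4, 37.8]
ee_rot: [0.0, -0.013, 1.0, -0.0]
force: [-6.2, 4.0, 18.0]
grip_width: 0.211
grip_force: 61.2
time_s: 22.72
eef_pos: [565.6, -260.1, 199.8]
ee_rot: [0.003, -0.013, 1.0, -0.002]
force: [0.5, -0.5, -0.8]
grip_width: 0.399
grip_force: 0.0
clip 1 x -81.3 66.6 y off back/mid/front 0.9 0.7 1.4 grip top z 50.2
clip 2 x -81.5 84.4 y off back/mid/front 0.1 0.8 -0.1 grip top z 50.3
clip 3 empty
clip 4 empty
clip 5 empty
([668.6, 214.1], 1.422, [166, 19], [])
([572.3, 431.8], 1.576, [17, 165], [])
pos [ 564.2 -259.1  195.2] yaw -3.116 -> az -4.534  tx 479.7 ty 29.2 tz 15.2 tilt 0.001
```

```bash
python3 -m jog '[{"tx":0,"ty":0,"tz":0,"ax":0,"ay":0,"az":0.175,"jaw":-0.3},{"tx":0,"ty":0,"tz":0,"ax":0,"ay":0,"az":0.175,"jaw":-0.3},{"tx":0,"ty":0,"tz":0,"ax":0,"ay":0,"az":0.175,"jaw":-0.3},{"tx":0,"ty":0,"tz":0,"ax":0,"ay":0,"az":0.175,"jaw":-0.3},{"tx":0,"ty":0,"tz":0,"ax":0,"ay":0,"az":0.175,"jaw":-0.3}]' >/dev/null; python3 -m jog '[{"tx":0,"ty":0,"tz":0,"ax":0,"ay":0,"az":0.175,"jaw":-0.3},{"tx":0,"ty":0,"tz":0,"ax":0,"ay":0,"az":0.175,"jaw":-0.3},{"tx":0,"ty":0,"tz":0,"ax":0,"ay":0,"az":0.175,"jaw":-0.3},{"tx":0,"ty":0,"tz":0,"ax":0,"ay":0,"az":0.175,"jaw":-0.3},{"tx":0,"ty":0,"tz":0,"ax":0,"ay":0,"az":0.175,"jaw":-0.3}]' >/dev/null;python3 -m jog '[{"tx":53,"ty":3.2,"tz":0,"ax":0,"ay":0,"az":0,"jaw":-0.3},{"tx":53,"ty":3.2,"tz":0,"ax":0,"ay":0,"az":0,"jaw":-0.3},{"tx":53,"ty":3.2,"tz":0,"ax":0,"ay":0,"az":0,"jaw":-0.3},{"tx":53,"ty":3.2,"tz":0,"ax":0,"ay":0,"az":0,"jaw":-0.3},{"tx":53,"ty":3.2,"tz":0,"ax":0,"ay":0,"az":0,"jaw":-0.3}]' >/dev/null;python3 -m jog '[{"tx":53,"ty":3.2,"tz":0,"ax":0,"ay":0,"az":0,"jaw":-0.3},{"tx":53,"ty":3.2,"tz":0,"ax":0,"ay":0,"az":0,"jaw":-0.3},{"tx":53,"ty":3.2,"tz":0,"ax":0,"ay":0,"az":0,"jaw":-0.3},{"tx":53,"ty":3.2,"tz":0,"ax":0,"ay":0,"az":0,"jaw":-0.3},{"tx":0,"ty":0,"tz":0,"ax":0,"ay":0,"az":0,"jaw":-0.3}]' >/dev/null;python3 -m jog '[{"tx":0,"ty":0,"tz":0,"ax":0,"ay":0,"az":0,"jaw":-0.3}]'; python3 wh.py w9 666 212
```

```text
time_s: 25.45
eef_pos: [665.6, 207.1, 194.1]
ee_rot: [-0.001, 0.759, 0.651, -0.001]
force: [-0.4, -1.0, -0.9]
grip_width: 0.651
grip_force: 0.0
hook [573.8 388. ] ang 1.578 size 20 81 z 21.9 heads [] [0, 0, 0, 0, 12.1, 12.7, 13.6, 13.6, 13.6, 14.3, 19.2, 19.0, 19.9, 0, 0, 0, 0]
hook [479.6 439.3] ang 2.251 size 30 87 z 6.5 heads [] [0, 0, 0, 0, 13.2, 24.2, 22.7, 23.0, 22.4, 24.7, 24.6, 21.3, 9.4, 0, 0, 0, 0]
hook [668.2 214. ] ang 1.421 size 167 19 z 21.7 heads [(76, 0.91)] [13.0, 13.0, 12.9, 12.7, 12.6, 17.8, 18.9, 18.7, 18.6, 18.5, 18.4, 13.1, 13.0, 13.0, 12.9, 11.9, 11.8]
hook [605.2  40.9] ang 0.025 size 109 5 z 26.0 heads [] [0, 0, 0, 2.6, 2.3, 2.7, 2.2, 2.6, 2.3, 2.7, 2.8, 2.7, 2.5, 5.1, 0, 0, 0]
pos [665.9 206.3 195.1] yaw 1.415 -> az -0.006  tx 7.9 ty 1.2 tz 192.1 tilt 0.001
```

```bash
python3 -m jog '[{"tx":4,"ty":1,"tz":50,"ax":0,"ay":0,"az":0,"jaw":-0.3},{"tx":0,"ty":0,"tz":55,"ax":0,"ay":0,"az":0,"jaw":-0.3},{"tx":0,"ty":0,"tz":50,"ax":0,"ay":0,"az":0,"jaw":-0.3},{"tx":0,"ty":0,"tz":24,"ax":0,"ay":0,"az":0,"jaw":-0.3},{"tx":0,"ty":0,"tz":10,"ax":0,"ay":0,"az":0,"jaw":-0.3}]' 60; python3 -m jog '[{"tx":0,"ty":0,"tz":0,"ax":0,"ay":0,"az":0,"jaw":1},{"tx":0,"ty":0,"tz":0,"ax":0,"ay":0,"az":0,"jaw":1},{"tx":0,"ty":0,"tz":0,"ax":0,"ay":0,"az":0,"jaw":1},{"tx":0,"ty":0,"tz":0,"ax":0,"ay":0,"az":0,"jaw":1}]' 60;python3 -m jog '[{"tx":0,"ty":0,"tz":-20,"ax":0,"ay":0,"az":0,"jaw":1},{"tx":0,"ty":0,"tz":-50,"ax":0,"ay":0,"az":0,"jaw":1},{"tx":0,"ty":0,"tz":-50,"ax":0,"ay":0,"az":0,"jaw":1},{"tx":0,"ty":0,"tz":0,"ax":0,"ay":0,"az":0,"jaw":1}]'; python3 -c "
from h import *
go(564,-204.5,125,0.025)"
```

```text
time_s: 26.18
eef_pos: [667.1, 210.2, 5.4]
ee_rot: [-0.001, 0.76, 0.65, -0.001]
force: [-0.0, -1.4, 1.1]
grip_width: 0.651
grip_force: 0.0
time_s: 26.68
eef_pos: [668.5, 211.4, 8.7]
ee_rot: [0.001, 0.759, 0.651, 0.001]
force: [-1.8, -1.3, 6.2]
grip_width: 0.216
grip_force: 61.2
time_s: 27.18
eef_pos: [669.5, 211.9, 133.2]
ee_rot: [0.003, 0.759, 0.651, 0.004]
force: [-0.1, -0.5, -0.4]
grip_width: 0.214
grip_force: 60.4
pos [669.5 211.9 133.2] yaw 1.417 -> az 1.392  tx -115.8 ty 413.6 tz 8.2 tilt 0.01
```

```bash
python3 -m jog '[{"tx":0,"ty":0,"tz":0,"ax":0,"ay":0,"az":0.174,"jaw":1},{"tx":0,"ty":0,"tz":0,"ax":0,"ay":0,"az":0.174,"jaw":1},{"tx":0,"ty":0,"tz":0,"ax":0,"ay":0,"az":0.174,"jaw":1},{"tx":0,"ty":0,"tz":0,"ax":0,"ay":0,"az":0.174,"jaw":1},{"tx":0,"ty":0,"tz":0,"ax":0,"ay":0,"az":0.174,"jaw":1}]' >/dev/null; python3 -m jog '[{"tx":0,"ty":0,"tz":0,"ax":0,"ay":0,"az":0.174,"jaw":1},{"tx":0,"ty":0,"tz":0,"ax":0,"ay":0,"az":0.174,"jaw":1},{"tx":0,"ty":0,"tz":0,"ax":0,"ay":0,"az":0.174,"jaw":1},{"tx":-14.5,"ty":51.7,"tz":0,"ax":0,"ay":0,"az":0,"jaw":1},{"tx":-14.5,"ty":51.7,"tz":0,"ax":0,"ay":0,"az":0,"jaw":1}]' >/dev/null;python3 -m jog '[{"tx":-14.5,"ty":51.7,"tz":0,"ax":0,"ay":0,"az":0,"jaw":1},{"tx":-14.5,"ty":51.7,"tz":0,"ax":0,"ay":0,"az":0,"jaw":1},{"tx":-14.5,"ty":51.7,"tz":0,"ax":0,"ay":0,"az":0,"jaw":1},{"tx":-14.5,"ty":51.7,"tz":0,"ax":0,"ay":0,"az":0,"jaw":1},{"tx":-14.5,"ty":51.7,"tz":0,"ax":0,"ay":0,"az":0,"jaw":1}]' >/dev/null; python3 -m jog '[{"tx":-14.5,"ty":51.7,"tz":5,"ax":0,"ay":0,"az":0,"jaw":1},{"tx":0,"ty":0,"tz":0,"ax":0,"ay":0,"az":0,"jaw":1},{"tx":0,"ty":0,"tz":0,"ax":0,"ay":0,"az":0,"jaw":1}]'
python3 - <<'E'
from h import *
go(565.8,-204,36,0.025)
c,P=wrist('w10'); np.savez('w10.npz',P=P,**c)
E
python3 held.py w10.npz
```

```text
time_s: 29.42
eef_pos: [561.8, -204.3, 121.7]
ee_rot: [-0.0, 1.0, 0.012, -0.0]
force: [-0.3, 0.0, -1.1]
grip_width: 0.217
grip_force: 60.4
pos [ 561.8 -204.3  121.7] yaw 0.025 -> az -0.000  tx 4.0 ty -0.2 tz 85.7 tilt 0.001
10 y mid -0.9 wid 19.9 ztop -12.7
20 y mid -0.5 wid 18.6 ztop -12.0
30 y mid -0.8 wid 13.7 ztop -9.4
40 y mid -0.7 wid 13.4 ztop -9.1
50 y mid -1.0 wid 13.7 ztop -9.2
60 y mid -0.9 wid 12.6 ztop -9.1
70 y mid -0.9 wid 11.4 ztop -8.6
80 y mid -0.7 wid 9.2 ztop -7.3
tip x 84.55375353964394
grip end x [(15, 18.9), (18, 18.6), (21, 18.0), (24, 17.6), (27, 13.7), (30, 13.0), (33, 12.5), (36, 12.3), (39, 13.3), (42, 12.7)]
clip 118 [ 605.9 -189.    58.5]
clip 167 [ 606.5 -216.3   57.4]
clip 276 [ 604.4 -137.8   55.5]
clip 193 [ 604.9 -161.7   56.4]
clip 172 [ 607.1 -244.6   56.3]
clip 276 [ 607.7 -268.9   55.3]
clip 114 [ 603.6 -108.4   57.1]
clip 112 [ 608.6 -297.8   56.8]
clip 261 [ 609.2 -322.6   55. ]
clip 269 [602.9 -84.1  55.3]
clip 205 [523.3 -86.1  55.3]
clip 97 [ 525.3 -110.8   57.2]
clip 97 [ 529.9 -299.8   56.9]
clip 203 [ 529.5 -325.    55. ]
clip 216 [ 525.1 -139.8   55.6]
clip 146 [ 526.5 -163.1   55.6]
clip 140 [ 528.7 -246.8   56.2]
clip 224 [ 528.1 -271.    55.3]
```

View pics/w10.png

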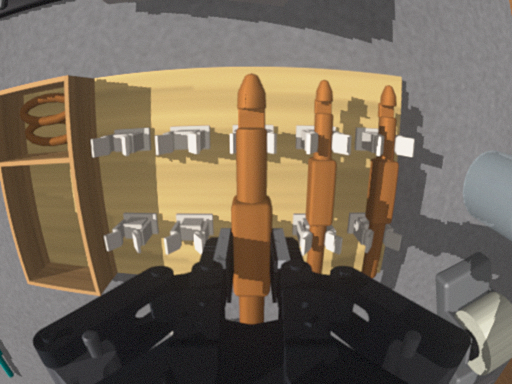

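The view shows hook A held over clip3 with its head pointing away at (250,85), and the two seated hooks at the right with their heads also pointing away. Pressing.

```bash
python3 -m jog '[{"tx":5,"ty":0.2,"tz":25,"ax":0,"ay":0,"az":0,"jaw":1},{"tx":0,"ty":0,"tz":25,"ax":0,"ay":0,"az":0,"jaw":1},{"tx":0,"ty":0,"tz":9,"ax":0,"ay":0,"az":0,"jaw":1},{"tx":0,"ty":0,"tz":6,"ax":0,"ay":0,"az":0,"jaw":1},{"tx":0,"ty":0,"tz":4,"ax":0,"ay":0,"az":0,"jaw":1}]'; python3 -m jog '[{"tx":0,"ty":0,"tz":4,"ax":0,"ay":0,"az":0,"jaw":1},{"tx":0,"ty":0,"tz":4,"ax":0,"ay":0,"az":0,"jaw":1},{"tx":0,"ty":0,"tz":3,"ax":0,"ay":0,"az":0,"jaw":1}]'; python3 -m jog '[{"tx":0,"ty":0,"tz":3,"ax":0,"ay":0,"az":0,"jaw":1},{"tx":0,"ty":0,"tz":2,"ax":0,"ay":0,"az":0,"jaw":1},{"tx":0,"ty":0,"tz":0,"ax":0,"ay":0,"az":0,"jaw":1},{"tx":0,"ty":0,"tz":0,"ax":0,"ay":0,"az":0,"jaw":1}]'
```

```text
time_s: 30.1
eef_pos: [567.3, -204.9, 53.3]
ee_rot: [0.0, 1.0, 0.013, 0.0]
force: [0.1, -0.1, 0.1]
grip_width: 0.214
grip_force: 60.4
time_s: 30.48
eef_pos: [567.7, -205.4, 43.1]
ee_rot: [0.001, 1.0, 0.012, 0.001]
force: [0.5, -0.1, 3.1]
grip_width: 0.211
grip_force: 60.9
time_s: 30.98
eef_pos: [567.2, -205.3, 38.5]
ee_rot: [0.0, 1.0, 0.012, 0.001]
force: [-4.4, 1.6, 13.3]
grip_width: 0.211
grip_force: 62.2
```

```bash
python3 -m jog '[{"tx":0,"ty":0,"tz":1.5,"ax":0,"ay":0,"az":0,"jaw":1},{"tx":0,"ty":0,"tz":0,"ax":0,"ay":0,"az":0,"jaw":1}]'; python3 -m jog '[{"tx":0,"ty":0,"tz":0,"ax":0,"ay":0,"az":0,"jaw":0.2},{"tx":0,"ty":0,"tz":0,"ax":0,"ay":0,"az":0,"jaw":0.2},{"tx":0,"ty":0,"tz":0,"ax":0,"ay":0,"az":0,"jaw":0.2},{"tx":0,"ty":0,"tz":-20,"ax":0,"ay":0,"az":0,"jaw":0.2},{"tx":0,"ty":0,"tz":-40,"ax":0,"ay":0,"az":0,"jaw":0.2}]'>/dev/null;python3 -m jog '[{"tx":0,"ty":0,"tz":-50,"ax":0,"ay":0,"az":0,"jaw":0.2},{"tx":0,"ty":0,"tz":-50,"ax":0,"ay":0,"az":0,"jaw":0.2},{"tx":0,"ty":0,"tz":0,"ax":0,"ay":0,"az":0,"jaw":0.2}]'
python3 seat.py w11
python3 - <<'E'
from h import *
c=capture('top')
for o in hooks(c,[]): print(o)
go(572,428,190,1.576)
E
```

```text
time_s: 31.22
eef_pos: [567.3, -205.3, 38.3]
ee_rot: [0.001, 1.0, 0.013, 0.001]
force: [-9.3, 3.8, 26.5]
grip_width: 0.215
grip_force: 63.6
time_s: 32.22
eef_pos: [568.1, -205.6, 199.1]
ee_rot: [0.002, 1.0, 0.012, 0.003]
force: [-0.3, 0.3, 0.4]
grip_width: 0.401
grip_force: 0.0
clip 1 x -80.7 85.2 y off back/mid/front 1.9 0.9 1.1 grip top z 50.1
clip 2 x -65.2 85.5 y off back/mid/front 0.9 0.9 1.0 grip top z 50.2
clip 3 x -80.9 84.4 y off back/mid/front -0.2 0.3 0.3 grip top z 50.2
clip 4 empty
clip 5 empty
([572.3, 431.8], 1.576, [17, 165], [])
pos [ 566.7 -204.8  194.7] yaw 0.025 -> az -1.551  tx 632.8 ty 8.6 tz 4.7 tilt 0.001
```

```bash
python3 -m jog '[{"tx":0,"ty":0,"tz":0,"ax":0,"ay":0,"az":-0.172,"jaw":-0.3},{"tx":0,"ty":0,"tz":0,"ax":0,"ay":0,"az":-0.172,"jaw":-0.3},{"tx":0,"ty":0,"tz":0,"ax":0,"ay":0,"az":-0.172,"jaw":-0.3},{"tx":0,"ty":0,"tz":0,"ax":0,"ay":0,"az":-0.172,"jaw":-0.3},{"tx":0,"ty":0,"tz":0,"ax":0,"ay":0,"az":-0.172,"jaw":-0.3}]' >/dev/null; python3 -m jog '[{"tx":0,"ty":0,"tz":0,"ax":0,"ay":0,"az":-0.172,"jaw":-0.3},{"tx":0,"ty":0,"tz":0,"ax":0,"ay":0,"az":-0.172,"jaw":-0.3},{"tx":0,"ty":0,"tz":0,"ax":0,"ay":0,"az":-0.172,"jaw":-0.3},{"tx":0,"ty":0,"tz":0,"ax":0,"ay":0,"az":-0.172,"jaw":-0.3},{"tx":57,"ty":0.8,"tz":0,"ax":0,"ay":0,"az":0,"jaw":-0.3}]' >/dev/null;python3 -m jog '[{"tx":57,"ty":0.8,"tz":0,"ax":0,"ay":0,"az":0,"jaw":-0.3},{"tx":57,"ty":0.8,"tz":0,"ax":0,"ay":0,"az":0,"jaw":-0.3},{"tx":57,"ty":0.8,"tz":0,"ax":0,"ay":0,"az":0,"jaw":-0.3},{"tx":57,"ty":0.8,"tz":0,"ax":0,"ay":0,"az":0,"jaw":-0.3},{"tx":57,"ty":0.8,"tz":0,"ax":0,"ay":0,"az":0,"jaw":-0.3}]' >/dev/null;python3 -m jog '[{"tx":57,"ty":0.8,"tz":0,"ax":0,"ay":0,"az":0,"jaw":-0.3},{"tx":57,"ty":0.8,"tz":0,"ax":0,"ay":0,"az":0,"jaw":-0.3},{"tx":57,"ty":0.8,"tz":0,"ax":0,"ay":0,"az":0,"jaw":-0.3},{"tx":57,"ty":0.8,"tz":0,"ax":0,"ay":0,"az":0,"jaw":-0.3},{"tx":57,"ty":0.8,"tz":0,"ax":0,"ay":0,"az":0,"jaw":-0.3}]' >/dev/null;python3 -m jog '[{"tx":0,"ty":0,"tz":0,"ax":0,"ay":0,"az":0,"jaw":-0.3},{"tx":0,"ty":0,"tz":0,"ax":0,"ay":0,"az":0,"jaw":-0.3}]'; python3 wh.py w12 572 430
```

```text
time_s: 35.08
eef_pos: [574.2, 421.4, 193.5]
ee_rot: [-0.0, 0.706, 0.708, -0.001]
force: [0.4, 0.5, -0.0]
grip_width: 0.652
grip_force: 0.0
hook [571.5 432.5] ang 1.58 size 19 169 z 21.7 heads [(81, 0.93)] [13.0, 12.9, 12.8, 12.7, 12.6, 17.7, 17.7, 18.6, 18.5, 18.4, 18.4, 13.1, 13.0, 13.0, 12.9, 12.0, 10.7]
hook [695.7 370.5] ang 0.763 size 76 40 z 26.0 heads [] [0, 0, 0, 0, 17.8, 13.5, 7.1, 4.1, 2.4, 4.0, 8.3, 15.2, 15.2, 0, 0, 0, 0]
pos [574.7 420.7 194.8] yaw 1.571 -> az -0.008  tx 11.8 ty -3.1 tz 191.8 tilt 0.001
```

View pics/w12.png

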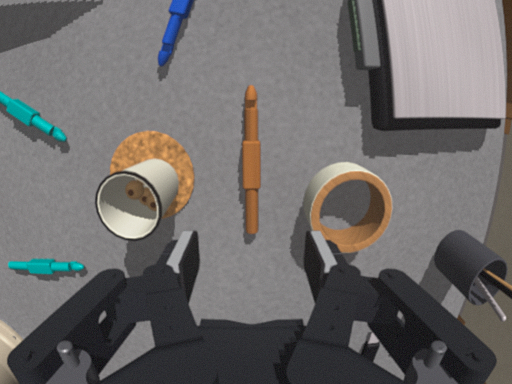

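Hook B is at (251,165) with its head at the top (+y). The cup is at (140,200) on the mat and the tape at (350,205); both are clear of the fingers. Grasping.

```bash
python3 -m jog '[{"tx":8,"ty":-3,"tz":50,"ax":0,"ay":0,"az":-0.006,"jaw":-0.3},{"tx":0,"ty":0,"tz":55,"ax":0,"ay":0,"az":0,"jaw":-0.3},{"tx":0,"ty":0,"tz":50,"ax":0,"ay":0,"az":0,"jaw":-0.3},{"tx":0,"ty":0,"tz":24,"ax":0,"ay":0,"az":0,"jaw":-0.3},{"tx":0,"ty":0,"tz":10,"ax":0,"ay":0,"az":0,"jaw":-0.3}]' 60; python3 -m jog '[{"tx":0,"ty":0,"tz":0,"ax":0,"ay":0,"az":0,"jaw":1},{"tx":0,"ty":0,"tz":0,"ax":0,"ay":0,"az":0,"jaw":1},{"tx":0,"ty":0,"tz":0,"ax":0,"ay":0,"az":0,"jaw":1},{"tx":0,"ty":0,"tz":0,"ax":0,"ay":0,"az":0,"jaw":1}]' 60;python3 -m jog '[{"tx":0,"ty":0,"tz":-20,"ax":0,"ay":0,"az":0,"jaw":1},{"tx":0,"ty":0,"tz":-50,"ax":0,"ay":0,"az":0,"jaw":1},{"tx":0,"ty":0,"tz":-50,"ax":0,"ay":0,"az":0,"jaw":1},{"tx":0,"ty":0,"tz":0,"ax":0,"ay":0,"az":0,"jaw":1}]'; python3 -c "
from h import *
go(566,-150,125,0.025)"
```

```text
time_s: 35.8
eef_pos: [571.3, 428.7, 5.1]
ee_rot: [-0.0, 0.705, 0.709, -0.001]
force: [0.6, 0.3, -0.0]
grip_width: 0.649
grip_force: 0.0
time_s: 36.3
eef_pos: [572.3, 430.3, 8.3]
ee_rot: [0.001, 0.704, 0.71, 0.001]
force: [-0.7, -1.0, 6.9]
grip_width: 0.213
grip_force: 61.4
time_s: 36.8
eef_pos: [573.1, 431.1, 132.9]
ee_rot: [0.001, 0.704, 0.71, 0.005]
force: [0.5, 0.5, -1.4]
grip_width: 0.213
grip_force: 60.6
pos [573.1 431.1 132.9] yaw 1.579 -> az 1.554  tx -21.6 ty 580.7 tz 7.9 tilt 0.01
```

```bash
python3 -m jog '[{"tx":0,"ty":0,"tz":0,"ax":0,"ay":0,"az":0.1725,"jaw":1},{"tx":0,"ty":0,"tz":0,"ax":0,"ay":0,"az":0.1725,"jaw":1},{"tx":0,"ty":0,"tz":0,"ax":0,"ay":0,"az":0.1725,"jaw":1},{"tx":0,"ty":0,"tz":0,"ax":0,"ay":0,"az":0.1725,"jaw":1},{"tx":0,"ty":0,"tz":0,"ax":0,"ay":0,"az":0.1725,"jaw":1}]' >/dev/null; python3 -m jog '[{"tx":0,"ty":0,"tz":0,"ax":0,"ay":0,"az":0.1725,"jaw":1},{"tx":0,"ty":0,"tz":0,"ax":0,"ay":0,"az":0.1725,"jaw":1},{"tx":0,"ty":0,"tz":0,"ax":0,"ay":0,"az":0.1725,"jaw":1},{"tx":0,"ty":0,"tz":0,"ax":0,"ay":0,"az":0.1725,"jaw":1},{"tx":-2,"ty":58,"tz":0,"ax":0,"ay":0,"az":0,"jaw":1}]' >/dev/null;python3 -m jog '[{"tx":-2,"ty":58,"tz":0,"ax":0,"ay":0,"az":0,"jaw":1},{"tx":-2,"ty":58,"tz":0,"ax":0,"ay":0,"az":0,"jaw":1},{"tx":-2,"ty":58,"tz":0,"ax":0,"ay":0,"az":0,"jaw":1},{"tx":-2,"ty":58,"tz":0,"ax":0,"ay":0,"az":0,"jaw":1},{"tx":-2,"ty":58,"tz":0,"ax":0,"ay":0,"az":0,"jaw":1}]' >/dev/null; python3 -m jog '[{"tx":-2,"ty":58,"tz":0,"ax":0,"ay":0,"az":0,"jaw":1},{"tx":-2,"ty":58,"tz":0,"ax":0,"ay":0,"az":0,"jaw":1},{"tx":-2,"ty":58,"tz":0,"ax":0,"ay":0,"az":0,"jaw":1},{"tx":-2,"ty":58,"tz":5,"ax":0,"ay":0,"az":0,"jaw":1},{"tx":0,"ty":0,"tz":0,"ax":0,"ay":0,"az":0,"jaw":1}]' >/dev/null; python3 -m jog '[{"tx":0,"ty":0,"tz":0,"ax":0,"ay":0,"az":0,"jaw":1}]'
python3 - <<'E'
from h import *
go(566,-150.5,36,0.025)
c,P=wrist('w13'); np.savez('w13.npz',P=P,**c)
E
python3 held.py w13.npz
```

```text
time_s: 39.42
eef_pos: [566.4, -149.8, 121.2]
ee_rot: [-0.0, 1.0, 0.013, -0.0]
force: [0.6, -0.2, -0.7]
grip_width: 0.21
grip_force: 60.5
pos [ 566.4 -149.8  121.2] yaw 0.026 -> az 0.001  tx -0.4 ty 0.6 tz 85.2 tilt 0.001
10 y mid -0.7 wid 19.7 ztop -12.7
20 y mid -0.6 wid 18.2 ztop -13.0
30 y mid -0.4 wid 13.0 ztop -10.0
40 y mid -0.7 wid 13.4 ztop -9.5
50 y mid -0.9 wid 13.7 ztop -9.6
60 y mid -0.6 wid 12.0 ztop -9.3
70 y mid -0.6 wid 11.9 ztop -9.1
80 y mid -0.4 wid 9.5 ztop -8.0
tip x 83.67248382977094
grip end x [(15, 18.7), (18, 18.2), (21, 17.5), (24, 17.5), (27, 12.5), (30, 13.0), (33, 12.9), (36, 12.9), (39, 12.8), (42, 12.3)]
clip 206 [ 603.7 -107.6   56.2]
clip 178 [ 605.1 -162.2   57. ]
clip 185 [ 605.9 -190.7   56.4]
clip 274 [603.2 -83.8  55.6]
clip 98 [ 604.4 -134.9   58.8]
clip 272 [ 606.5 -215.1   55.4]
clip 111 [ 607.3 -243.9   56.7]
clip 254 [ 607.9 -268.9   55.2]
clip 59 [ 608.8 -295.9   58.4]
clip 209 [ 609.1 -322.5   55. ]
clip 178 [ 529.4 -324.8   55. ]
clip 51 [ 530.  -298.4   57.6]
clip 202 [ 528.1 -270.9   55.2]
clip 216 [523.8 -85.9  55.6]
clip 93 [ 525.9 -108.    54.4]
clip 119 [ 527.4 -193.2   55.6]
clip 211 [ 527.1 -217.1   55.2]
clip 91 [ 528.3 -245.9   56.7]
```

```bash
python3 -m jog '[{"tx":0,"ty":0.5,"tz":25,"ax":0,"ay":0,"az":0,"jaw":1},{"tx":0,"ty":0,"tz":25,"ax":0,"ay":0,"az":0,"jaw":1},{"tx":0,"ty":0,"tz":9,"ax":0,"ay":0,"az":0,"jaw":1},{"tx":0,"ty":0,"tz":6,"ax":0,"ay":0,"az":0,"jaw":1},{"tx":0,"ty":0,"tz":4,"ax":0,"ay":0,"az":0,"jaw":1}]'; python3 -m jog '[{"tx":0,"ty":0,"tz":4,"ax":0,"ay":0,"az":0,"jaw":1},{"tx":0,"ty":0,"tz":4,"ax":0,"ay":0,"az":0,"jaw":1},{"tx":0,"ty":0,"tz":3,"ax":0,"ay":0,"az":0,"jaw":1}]'; python3 -m jog '[{"tx":0,"ty":0,"tz":3,"ax":0,"ay":0,"az":0,"jaw":1},{"tx":0,"ty":0,"tz":2,"ax":0,"ay":0,"az":0,"jaw":1},{"tx":0,"ty":0,"tz":1,"ax":0,"ay":0,"az":0,"jaw":1},{"tx":0,"ty":0,"tz":0,"ax":0,"ay":0,"az":0,"jaw":1}]'
```

```text
time_s: 40.1
eef_pos: [567.0, -150.6, 52.8]
ee_rot: [0.0, 1.0, 0.013, 0.0]
force: [0.5, -0.3, -0.5]
grip_width: 0.214
grip_force: 60.5
time_s: 40.48
eef_pos: [567.6, -151.3, 42.6]
ee_rot: [0.001, 1.0, 0.013, 0.001]
force: [1.8, -0.9, 3.9]
grip_width: 0.213
grip_force: 61.1
time_s: 40.98
eef_pos: [567.1, -151.1, 37.9]
ee_rot: [0.001, 1.0, 0.013, 0.001]
force: [-9.4, 2.1, 24.2]
grip_width: 0.215
grip_force: 63.6
```

```bash
python3 -m jog '[{"tx":0,"ty":0,"tz":0,"ax":0,"ay":0,"az":0,"jaw":0.2},{"tx":0,"ty":0,"tz":0,"ax":0,"ay":0,"az":0,"jaw":0.2},{"tx":0,"ty":0,"tz":0,"ax":0,"ay":0,"az":0,"jaw":0.2},{"tx":0,"ty":0,"tz":-20,"ax":0,"ay":0,"az":0,"jaw":0.2},{"tx":0,"ty":0,"tz":-40,"ax":0,"ay":0,"az":0,"jaw":0.2}]'>/dev/null;python3 -m jog '[{"tx":0,"ty":0,"tz":-55,"ax":0,"ay":0,"az":0,"jaw":0.2},{"tx":0,"ty":0,"tz":-55,"ax":0,"ay":0,"az":0,"jaw":0.2},{"tx":0,"ty":0,"tz":-40,"ax":0,"ay":0,"az":0,"jaw":-1},{"tx":0,"ty":0,"tz":0,"ax":0,"ay":0,"az":0,"jaw":-1}]'
python3 seat.py w14
python3 - <<'E'
from h import *
c=capture('top')
for o in hooks(c,[]): print(o)
go(430,380,240,0.725); print(sense()['joints'].round(2))
E
```

```text
time_s: 42.1
eef_pos: [567.5, -151.1, 248.2]
ee_rot: [0.001, 1.0, 0.013, 0.003]
force: [0.2, 0.1, -1.3]
grip_width: 0.812
grip_force: 0.0
clip 1 x -79.8 84.9 y off back/mid/front 2.2 1.2 1.6 grip top z 50.1
clip 2 x -79.9 84.9 y off back/mid/front 1.3 1.2 1.4 grip top z 50.2
clip 3 x -79.9 84.6 y off back/mid/front 0.8 1.0 0.9 grip top z 50.2
clip 4 x -79.4 84.9 y off back/mid/front 0.5 -0.1 1.2 grip top z 50.3
clip 5 empty
pos [ 566.4 -150.7  244.5] yaw 0.026 -> az -0.699  tx 249.8 ty -487.7 tz 4.5 tilt 0.001
[-0.46  0.44  1.28  0.    1.42  1.08]
```

```bash
python3 -m jog '[{"tx":0,"ty":0,"tz":0,"ax":0,"ay":0,"az":-0.175,"jaw":-1},{"tx":0,"ty":0,"tz":0,"ax":0,"ay":0,"az":-0.175,"jaw":-1},{"tx":0,"ty":0,"tz":0,"ax":0,"ay":0,"az":-0.175,"jaw":-1},{"tx":0,"ty":0,"tz":0,"ax":0,"ay":0,"az":-0.175,"jaw":-1}]' >/dev/null; python3 -m jog '[{"tx":25,"ty":-48.8,"tz":0,"ax":0,"ay":0,"az":0,"jaw":-1},{"tx":25,"ty":-48.8,"tz":0,"ax":0,"ay":0,"az":0,"jaw":-1},{"tx":25,"ty":-48.8,"tz":0,"ax":0,"ay":0,"az":0,"jaw":-1},{"tx":25,"ty":-48.8,"tz":0,"ax":0,"ay":0,"az":0,"jaw":-1},{"tx":25,"ty":-48.8,"tz":0,"ax":0,"ay":0,"az":0,"jaw":-1}]' >/dev/null;python3 -m jog '[{"tx":25,"ty":-48.8,"tz":0,"ax":0,"ay":0,"az":0,"jaw":-1},{"tx":25,"ty":-48.8,"tz":0,"ax":0,"ay":0,"az":0,"jaw":-1},{"tx":25,"ty":-48.8,"tz":0,"ax":0,"ay":0,"az":0,"jaw":-1},{"tx":25,"ty":-48.8,"tz":0,"ax":0,"ay":0,"az":0,"jaw":-1},{"tx":25,"ty":-48.8,"tz":0,"ax":0,"ay":0,"az":0,"jaw":-1}]' >/dev/null;python3 -m jog '[{"tx":0,"ty":0,"tz":0,"ax":0,"ay":0,"az":0,"jaw":-1},{"tx":0,"ty":0,"tz":0,"ax":0,"ay":0,"az":0,"jaw":-1}]'
cat > cup.py <<'E'
from h import *
import sys
c,P=wrist(sys.argv[1]); hsv=cv2.cvtColor(c['color'],cv2.COLOR_RGB2HSV); x,y=map(float,sys.argv[2:4])
near=np.hypot(P[...,0]-x,P[...,1]-y)<75; h=P[...,2]
r=near&(h>87)&(h<102)&(hsv[...,2]<90); print('rim',r.sum(),cv2.minEnclosingCircle(P[r][:,:2].astype(np.float32)) if r.any() else '',np.nanmax(h[near&(h<110)]))
r=near&(h>86)&(h<102); print('rim all',r.sum(),cv2.minEnclosingCircle(P[r][:,:2].astype(np.float32)) if r.any() else '')
m=near&(h>2)&(h<7.5)&(hsv[...,1]>90); q=P[m][:,:2]
if len(q):
    hu=cv2.convexHull(q.astype(np.float32)); print('mat',cv2.minEnclosingCircle(hu),cv2.fitEllipse(hu))
ins=near&(hsv[...,1]>90)&(h>12)&(h<80); print('orange inside',ins.sum())
go(458,406,150,0.725)
E
python3 cup.py w15 456 407
```

```text
time_s: 44.2
eef_pos: [429.3, 379.6, 244.0]
ee_rot: [0.0, 0.935, 0.355, -0.001]
force: [-0.3, -0.7, 0.2]
grip_width: 0.998
grip_force: 0.0
rim 324 ((457.6558532714844, 406.9237976074219), 33.789608001708984) 96.37543579306589
rim all 1031 ((457.7884216308594, 407.57000732421875), 34.358253479003906)
mat ((450.2915344238281, 414.31866455078125), 54.65335464477539) ((450.36004638671875, 414.4966125488281), (108.01151275634766, 108.70436096191406), 122.3428955078125)
orange inside 1135
pos [429.6 379.2 244.4] yaw 0.725 -> az 0.000  tx 39.0 ty -1.2 tz 94.4 tilt 0.002
```

View pics/w15.png

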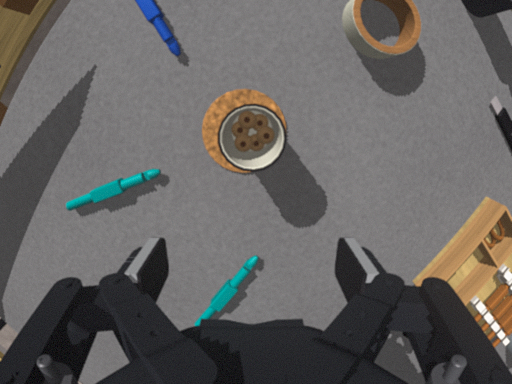

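The picture shows the cup at (252,136) with six beads at the bottom, on the mat at (244,131). Measured, the cup is at (457.7,407.2) and the mat at (450.3,414.4). I'll approach with the tool leaning back by 0.39 rad.

```bash
python3 -m jog '[{"tx":15,"ty":-1.2,"tz":38,"ax":0,"ay":0,"az":0,"jaw":-1},{"tx":14.6,"ty":-1.2,"tz":37,"ax":0,"ay":0,"az":0,"jaw":-1},{"tx":0,"ty":0,"tz":0,"ax":0,"ay":-0.13,"az":0,"jaw":-1},{"tx":0,"ty":0,"tz":0,"ax":0,"ay":-0.13,"az":0,"jaw":-1},{"tx":0,"ty":0,"tz":0,"ax":0,"ay":-0.13,"az":0,"jaw":-1}]' >/dev/null; python3 -m jog '[{"tx":0,"ty":0,"tz":0,"ax":0,"ay":0,"az":0,"jaw":-1},{"tx":0,"ty":0,"tz":0,"ax":0,"ay":0,"az":0,"jaw":-1}]'
cat > goT.py <<'E'
"""shift to world x y z in the present tool axes"""
from h import *
import sys
M,p=tool(); print('p',p.round(1),'toolz',M[:,2].round(3),'tooly',M[:,1].round(3),'joints',sense()['joints'].round(2)); print('txyz',(M.T@(np.array(list(map(float,sys.argv[1:4])))-p)).round(1))
E
python3 goT.py 450.2 400.6 49
```

```text
time_s: 45.12
eef_pos: [450.3, 400.9, 170.4]
ee_rot: [0.068, 0.917, 0.348, -0.18]
force: [-1.0, 0.5, 0.5]
grip_width: 1.004
grip_force: 0.0
p [450.3 400.9 170.4] toolz [-0.283 -0.251 -0.926] tooly [ 0.663 -0.748 -0.   ] joints [ 0.56  0.77  0.98 -0.06  1.77  1.4 ]
txyz [ 45.7   0.2 112.5]
```

```bash
python3 -m jog '[{"tx":11.4,"ty":0,"tz":28,"ax":0,"ay":0,"az":0,"jaw":-1},{"tx":11.4,"ty":0,"tz":28,"ax":0,"ay":0,"az":0,"jaw":-1},{"tx":7.6,"ty":0,"tz":18.7,"ax":0,"ay":0,"az":0,"jaw":-1},{"tx":7.6,"ty":0,"tz":18.7,"ax":0,"ay":0,"az":0,"jaw":-1},{"tx":7.6,"ty":0,"tz":18.7,"ax":0,"ay":0,"az":0,"jaw":-1}]' 25; python3 -m jog '[{"tx":0,"ty":0,"tz":0,"ax":0,"ay":0,"az":0,"jaw":1},{"tx":0,"ty":0,"tz":0,"ax":0,"ay":0,"az":0,"jaw":1},{"tx":0,"ty":0,"tz":0,"ax":0,"ay":0,"az":0,"jaw":1}]' 25; python3 -m jog '[{"tx":0,"ty":0,"tz":0,"ax":0,"ay":0,"az":0,"jaw":1},{"tx":0,"ty":0,"tz":0,"ax":0,"ay":0,"az":0,"jaw":1}]' 50
```

```text
time_s: 45.75
eef_pos: [449.9, 401.3, 48.7]
ee_rot: [0.069, 0.917, 0.348, -0.18]
force: [0.2, -0.1, -0.1]
grip_width: 1.002
grip_force: 0.0
time_s: 46.12
eef_pos: [449.9, 401.5, 49.9]
ee_rot: [0.069, 0.917, 0.349, -0.181]
force: [1.0, -0.4, -1.9]
grip_width: 0.764
grip_force: 28.0
time_s: 46.38
eef_pos: [449.7, 401.3, 49.4]
ee_rot: [0.069, 0.917, 0.348, -0.181]
force: [-0.5, -0.6, -1.7]
grip_width: 0.755
grip_force: 55.2
```

```bash
python3 -m jog '[{"tx":-5,"ty":0,"tz":-12,"ax":0,"ay":0,"az":0,"jaw":1},{"tx":-11,"ty":0,"tz":-27,"ax":0,"ay":0,"az":0,"jaw":1},{"tx":-11,"ty":0,"tz":-27,"ax":0,"ay":0,"az":0,"jaw":1},{"tx":-11,"ty":0,"tz":-27,"ax":0,"ay":0,"az":0,"jaw":1},{"tx":-4,"ty":0,"tz":-10,"ax":0,"ay":0,"az":0,"jaw":1}]' >/dev/null; python3 -m jog '[{"tx":0,"ty":0,"tz":0,"ax":0.0685,"ay":0,"az":0.1667,"jaw":1},{"tx":0,"ty":0,"tz":0,"ax":0.0685,"ay":0,"az":0.1667,"jaw":1},{"tx":0,"ty":0,"tz":0,"ax":0.0685,"ay":0,"az":0.1667,"jaw":1},{"tx":0,"ty":0,"tz":0,"ax":0.0685,"ay":0,"az":0.1667,"jaw":1},{"tx":0,"ty":0,"tz":0,"ax":0,"ay":0,"az":0,"jaw":1}]'; python3 goT.py 530 -10 180
```

```text
time_s: 47.62
eef_pos: [450.1, 400.7, 160.3]
ee_rot: [0.001, 0.981, 0.003, -0.194]
force: [-0.2, 0.5, -1.3]
grip_width: 0.761
grip_force: 55.6
p [450.1 400.7 160.3] toolz [-0.381 -0.003 -0.925] tooly [ 0.006 -1.     0.   ] joints [0.46 0.73 1.08 0.17 1.68 2.01]
txyz [ 64.3 411.1 -47.5]
```

```bash
python3 -m jog '[{"tx":14.3,"ty":41.1,"tz":-5.9,"ax":0,"ay":0,"az":0,"jaw":1},{"tx":14.3,"ty":41.1,"tz":-5.9,"ax":0,"ay":0,"az":0,"jaw":1},{"tx":14.3,"ty":41.1,"tz":-5.9,"ax":0,"ay":0,"az":0,"jaw":1},{"tx":14.3,"ty":41.1,"tz":-5.9,"ax":0,"ay":0,"az":0,"jaw":1},{"tx":14.3,"ty":41.1,"tz":-5.9,"ax":0,"ay":0,"az":0,"jaw":1}]' >/dev/null;python3 -m jog '[{"tx":14.3,"ty":41.1,"tz":-5.9,"ax":0,"ay":0,"az":0,"jaw":1},{"tx":14.3,"ty":41.1,"tz":-5.9,"ax":0,"ay":0,"az":0,"jaw":1},{"tx":14.3,"ty":41.1,"tz":-5.9,"ax":0,"ay":0,"az":0,"jaw":1},{"tx":14.3,"ty":41.1,"tz":-5.9,"ax":0,"ay":0,"az":0,"jaw":1},{"tx":14.3,"ty":41.1,"tz":-5.9,"ax":0,"ay":0,"az":0,"jaw":1}]' >/dev/null;python3 -m jog '[{"tx":0,"ty":0,"tz":0,"ax":0,"ay":0,"az":0,"jaw":1},{"tx":0,"ty":0,"tz":0,"ax":0,"ay":0,"az":0,"jaw":1}]'; python3 goT.py 605 -10 135; python3 -c "
from h import *
save(capture('scene'),'s1'); a=cv2.imread('pics/s1.png')[80:300,90:440]; cv2.imwrite('pics/s1c.png',cv2.resize(a,None,fx=2,fy=2))"
```

```text
time_s: 49.12
eef_pos: [606.7, -7.9, 160.5]
ee_rot: [0.001, 0.981, 0.004, -0.194]
force: [-0.2, -0.4, -1.4]
grip_width: 0.761
grip_force: 55.8
p [606.7  -7.9 160.5] toolz [-0.381 -0.003 -0.925] tooly [ 0.008 -1.    -0.001] joints [-0.18  0.79  0.97 -0.07  1.76  1.39]
txyz [ 8.2  2.1 24.2]
```

View pics/s1c.png

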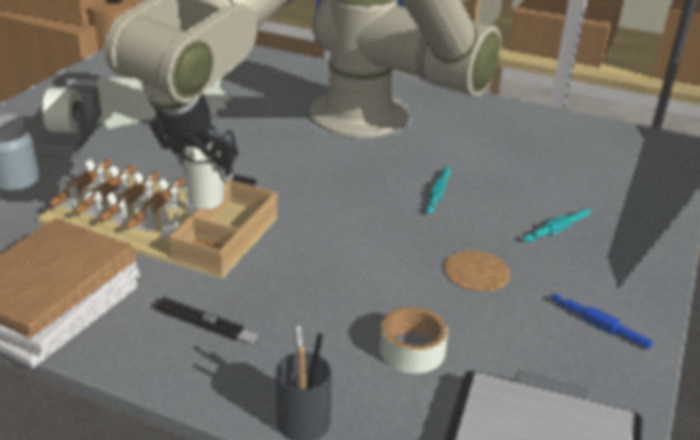

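The picture shows the cup upright in the gripper above the tray's left end, at (205,175), with four hooks in the clips. Now I tilt it, stopping before the spill angle.

```bash
python3 -m jog '[{"tx":0,"ty":2,"tz":0,"ax":0,"ay":0.13,"az":0,"jaw":1},{"tx":0,"ty":0,"tz":0,"ax":0,"ay":0.13,"az":0,"jaw":1},{"tx":0,"ty":0,"tz":0,"ax":0,"ay":0.13,"az":0,"jaw":1},{"tx":0,"ty":0,"tz":0,"ax":0,"ay":0.13,"az":0,"jaw":1},{"tx":0,"ty":0,"tz":0,"ax":0,"ay":0.13,"az":0,"jaw":1}]' >/dev/null; python3 -m jog '[{"tx":0,"ty":0,"tz":0,"ax":0,"ay":0.13,"az":0,"jaw":1},{"tx":0,"ty":0,"tz":0,"ax":0,"ay":0.13,"az":0,"jaw":1},{"tx":0,"ty":0,"tz":0,"ax":0,"ay":0.13,"az":0,"jaw":1},{"tx":0,"ty":0,"tz":0,"ax":0,"ay":0.13,"az":0,"jaw":1},{"tx":0,"ty":0,"tz":0,"ax":0,"ay":0,"az":0,"jaw":1}]'; python3 goT.py 606 -10 118; python3 -c "
from h import *
save(capture('scene'),'s2'); a=cv2.imread('pics/s2.png')[80:240,110:310]; cv2.imwrite('pics/s2c.png',cv2.resize(a,None,fx=3,fy=3))"
```

```text
time_s: 50.42
eef_pos: [607.7, -4.7, 160.9]
ee_rot: [-0.01, 0.935, 0.008, 0.353]
force: [-0.3, 0.3, -1.8]
grip_width: 0.762
grip_force: 55.8
p [607.7  -4.7 160.9] toolz [ 0.661  0.024 -0.75 ] tooly [ 0.022 -1.    -0.013] joints [-0.29  0.3   1.92  0.75  0.32  0.61]
txyz [-29.7   5.8  30.9]
```

View pics/s2c.png

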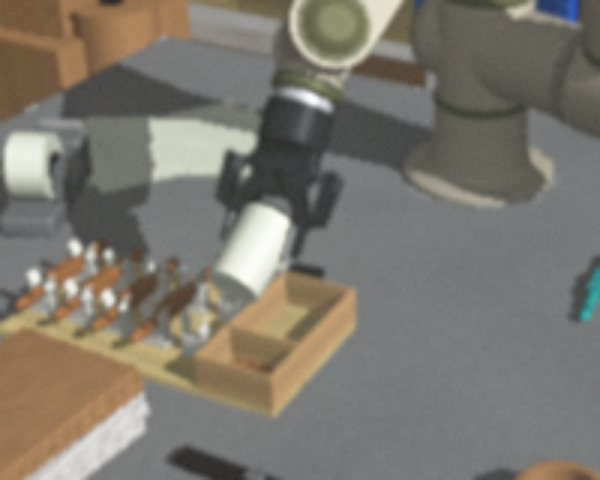

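The cup is tilted about 64° and its base leans over the tray. The wrist is near its singularity, so I go slowly: lower first, then tilt on.

```bash
python3 -m jog '[{"tx":-15,"ty":2.5,"tz":15,"ax":0,"ay":0,"az":0,"jaw":1},{"tx":-15,"ty":2.5,"tz":15,"ax":0,"ay":0,"az":0,"jaw":1},{"tx":0,"ty":0,"tz":0,"ax":0,"ay":0.06,"az":0,"jaw":1},{"tx":0,"ty":0,"tz":0,"ax":0,"ay":0.06,"az":0,"jaw":1},{"tx":0,"ty":0,"tz":0,"ax":0,"ay":0,"az":0,"jaw":1}]'; python3 goT.py 606 -10 118;  python3 -m jog '[{"tx":0,"ty":0,"tz":0,"ax":0,"ay":0.06,"az":0,"jaw":1},{"tx":0,"ty":0,"tz":0,"ax":0,"ay":0.06,"az":0,"jaw":1},{"tx":0,"ty":0,"tz":0,"ax":0,"ay":0.06,"az":0,"jaw":1},{"tx":0,"ty":0,"tz":0,"ax":0,"ay":0,"az":0,"jaw":1}]'; python3 goT.py 606 -10 118
```

```text
time_s: 51.1
eef_pos: [606.7, -7.8, 118.8]
ee_rot: [-0.014, 0.92, 0.009, 0.393]
force: [-0.0, -0.0, -1.4]
grip_width: 0.757
grip_force: 55.8
p [606.7  -7.8 118.8] toolz [ 0.722  0.033 -0.691] tooly [ 0.027 -0.999 -0.019] joints [-0.32  0.37  2.01  1.62  0.26 -0.28]
txyz [-1.1  2.2  0. ]
time_s: 51.6
eef_pos: [606.4, -6.8, 118.2]
ee_rot: [-0.017, 0.884, 0.008, 0.468]
force: [0.5, -0.2, -1.5]
grip_width: 0.76
grip_force: 55.8
p [606.4  -6.8 118.2] toolz [ 0.826  0.038 -0.562] tooly [ 0.031 -0.999 -0.023] joints [-0.34  0.41  2.1   2.31  0.43 -0.98]
txyz [-0.3  3.2 -0.3]
```

```bash
python3 -m jog '[{"tx":0,"ty":3,"tz":0,"ax":0,"ay":0.06,"az":0,"jaw":1},{"tx":0,"ty":0,"tz":0,"ax":0,"ay":0.05,"az":0,"jaw":1},{"tx":0,"ty":0,"tz":0,"ax":0,"ay":0.05,"az":0,"jaw":1},{"tx":0,"ty":0,"tz":0,"ax":0,"ay":0.05,"az":0,"jaw":1},{"tx":0,"ty":0,"tz":0,"ax":0,"ay":0.05,"az":0,"jaw":1}]'>/dev/null; python3 -m jog '[{"tx":0,"ty":0,"tz":0,"ax":0,"ay":0.04,"az":0,"jaw":1},{"tx":0,"ty":0,"tz":0,"ax":0,"ay":0.04,"az":0,"jaw":1},{"tx":0,"ty":0,"tz":0,"ax":0,"ay":0.04,"az":0,"jaw":1},{"tx":0,"ty":0,"tz":0,"ax":0,"ay":0,"az":0,"jaw":1},{"tx":0,"ty":0,"tz":0,"ax":0,"ay":0,"az":0,"jaw":1}]';python3 -m jog '[{"tx":0,"ty":0,"tz":0,"ax":0,"ay":0,"az":0,"jaw":1},{"tx":0,"ty":0,"tz":0,"ax":0,"ay":0,"az":0,"jaw":1},{"tx":0,"ty":0,"tz":0,"ax":0,"ay":0,"az":0,"jaw":1},{"tx":0,"ty":0,"tz":0,"ax":0,"ay":0,"az":0,"jaw":1}]'; python3 goT.py 606 -10 118; python3 -c "
from h import *
save(capture('scene'),'s3'); a=cv2.imread('pics/s3.png')[90:240,130:270]
save(capture('top'),'t3'); b=cv2.imread('pics/t3.png')[120:240,280:380]
cv2.imwrite('pics/st3.png',np.hstack([cv2.resize(a,(420,450)),cv2.resize(b,(375,450))]))"
```

```text
time_s: 52.85
eef_pos: [607.0, -9.9, 119.0]
ee_rot: [-0.019, 0.779, 0.005, 0.627]
force: [-0.5, 0.5, -1.2]
grip_width: 0.755
grip_force: 55.9
time_s: 53.35
eef_pos: [606.5, -10.7, 118.5]
ee_rot: [-0.017, 0.779, 0.005, 0.627]
force: [-0.4, -0.6, -2.2]
grip_width: 0.762
grip_force: 55.9
p [606.5 -10.7 118.5] toolz [ 0.977  0.032 -0.213] tooly [ 0.028 -0.999 -0.021] joints [-0.38  0.6   2.22  2.67  1.07 -1.4 ]
txyz [-0.6 -0.7 -0.3]
```

View pics/st3.png

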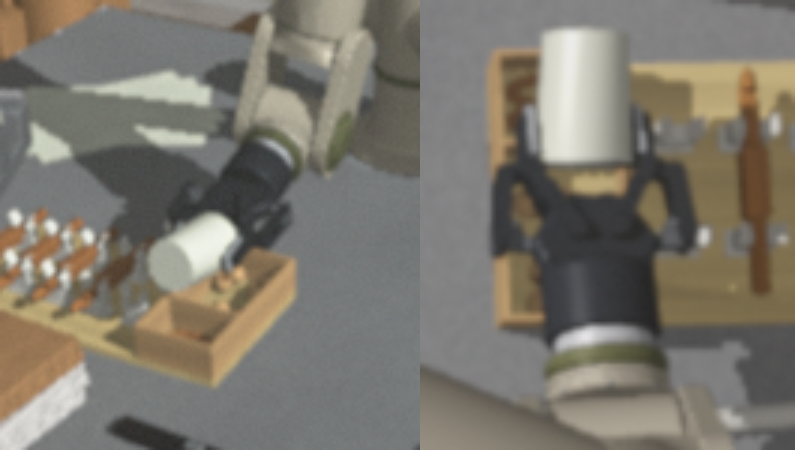

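The beads are out: they show in the compartment below the lip at about (235,280) in the left half, and the cup is over the box. A little more tilt to empty it, then back.

```bash
python3 -m jog '[{"tx":4,"ty":0,"tz":0,"ax":0,"ay":0.05,"az":0,"jaw":1},{"tx":4,"ty":0,"tz":0,"ax":0,"ay":0.05,"az":0,"jaw":1},{"tx":0,"ty":0,"tz":0,"ax":0,"ay":0.05,"az":0,"jaw":1},{"tx":0,"ty":0,"tz":0,"ax":0,"ay":0,"az":0,"jaw":1},{"tx":0,"ty":0,"tz":0,"ax":0,"ay":0,"az":0,"jaw":1}]'>/dev/null; python3 -m jog '[{"tx":0,"ty":0,"tz":0,"ax":0,"ay":0,"az":0,"jaw":1},{"tx":0,"ty":0,"tz":0,"ax":0,"ay":0,"az":0,"jaw":1},{"tx":20,"ty":0,"tz":0,"ax":0,"ay":0,"az":0,"jaw":1},{"tx":20,"ty":0,"tz":0,"ax":0,"ay":-0.06,"az":0,"jaw":1},{"tx":0,"ty":0,"tz":0,"ax":0,"ay":-0.06,"az":0,"jaw":1}]'>/dev/null; python3 -m jog '[{"tx":0,"ty":0,"tz":0,"ax":0,"ay":-0.06,"az":0,"jaw":1},{"tx":0,"ty":0,"tz":0,"ax":0,"ay":-0.06,"az":0,"jaw":1},{"tx":0,"ty":0,"tz":0,"ax":0,"ay":-0.06,"az":0,"jaw":1},{"tx":0,"ty":0,"tz":0,"ax":0,"ay":-0.06,"az":0,"jaw":1},{"tx":0,"ty":0,"tz":0,"ax":0,"ay":-0.06,"az":0,"jaw":1}]'>/dev/null; python3 -m jog '[{"tx":0,"ty":0,"tz":0,"ax":0,"ay":-0.06,"az":0,"jaw":1},{"tx":0,"ty":0,"tz":0,"ax":0,"ay":-0.06,"az":0,"jaw":1},{"tx":0,"ty":0,"tz":0,"ax":0,"ay":-0.06,"az":0,"jaw":1},{"tx":0,"ty":0,"tz":0,"ax":0,"ay":-0.06,"az":0,"jaw":1},{"tx":0,"ty":0,"tz":0,"ax":0,"ay":0,"az":0,"jaw":1}]'; python3 goT.py 606 -10 160
```

```text
time_s: 55.95
eef_pos: [610.8, -10.7, 166.7]
ee_rot: [-0.016, 0.909, 0.01, 0.417]
force: [-0.0, -0.1, -2.1]
grip_width: 0.754
grip_force: 55.9
p [610.8 -10.7 166.7] toolz [ 0.757  0.038 -0.652] tooly [ 0.031 -0.999 -0.022] joints [-0.33  0.29  1.99  1.45  0.29 -0.1 ]
txyz [-8.2 -0.7  0.8]
```

```bash
python3 -m jog '[{"tx":0,"ty":0,"tz":0,"ax":0,"ay":-0.06,"az":0,"jaw":1},{"tx":0,"ty":0,"tz":0,"ax":0,"ay":-0.06,"az":0,"jaw":1},{"tx":0,"ty":0,"tz":0,"ax":0,"ay":-0.06,"az":0,"jaw":1},{"tx":0,"ty":0,"tz":0,"ax":0,"ay":-0.06,"az":0,"jaw":1},{"tx":0,"ty":0,"tz":0,"ax":0,"ay":-0.1,"az":0,"jaw":1}]'>/dev/null; python3 -m jog '[{"tx":0,"ty":0,"tz":0,"ax":0,"ay":-0.1,"az":0,"jaw":1},{"tx":0,"ty":0,"tz":0,"ax":0,"ay":-0.1,"az":0,"jaw":1},{"tx":0,"ty":0,"tz":0,"ax":0,"ay":-0.1,"az":0,"jaw":1},{"tx":0,"ty":0,"tz":0,"ax":0,"ay":-0.1,"az":0,"jaw":1},{"tx":0,"ty":0,"tz":0,"ax":0,"ay":-0.1,"az":0,"jaw":1}]'>/dev/null; python3 -m jog '[{"tx":0,"ty":0,"tz":0,"ax":0,"ay":-0.1,"az":0,"jaw":1},{"tx":0,"ty":0,"tz":0,"ax":0,"ay":-0.1,"az":0,"jaw":1},{"tx":0,"ty":0,"tz":0,"ax":0,"ay":-0.1,"az":0,"jaw":1},{"tx":0,"ty":0,"tz":0,"ax":0,"ay":-0.1,"az":0,"jaw":1},{"tx":0,"ty":0,"tz":0,"ax":0,"ay":0,"az":0,"jaw":1}]'
python3 - <<'E'
from h import *
M,p=tool(); print(M.round(3).tolist(),p.round(1),'phi',np.arctan2(M[0,2],-M[2,2]))
# target orientation: yaw .725, phi -.39
def T(yaw,phi): return R.from_euler('z',yaw).as_matrix()@np.diag([1,-1,-1])@R.from_euler('y',phi).as_matrix()
print('turn (tool rotvec)',R.from_matrix(M.T@T(.725,-.39)).as_rotvec().round(3),'turn to yaw0',R.from_matrix(M.T@T(0.0,-.39)).as_rotvec().round(3))
E
```

```text
time_s: 57.82
eef_pos: [610.8, -8.4, 164.1]
ee_rot: [-0.013, 0.983, 0.021, -0.182]
force: [-0.4, -0.1, -0.8]
grip_width: 0.756
grip_force: 55.9
[[0.933, 0.037, -0.359], [0.047, -0.999, 0.018], [-0.358, -0.034, -0.933]] [610.8  -8.4 164.1] phi -0.36740204710230595
turn (tool rotvec) [-0.284 -0.034 -0.627] turn to yaw0 [-0.017 -0.023  0.047]
```

```bash
python3 -m jog '[{"tx":0,"ty":0,"tz":0,"ax":-0.071,"ay":-0.0085,"az":-0.157,"jaw":1},{"tx":0,"ty":0,"tz":0,"ax":-0.071,"ay":-0.0085,"az":-0.157,"jaw":1},{"tx":0,"ty":0,"tz":0,"ax":-0.071,"ay":-0.0085,"az":-0.157,"jaw":1},{"tx":0,"ty":0,"tz":0,"ax":-0.071,"ay":-0.0085,"az":-0.157,"jaw":1},{"tx":0,"ty":0,"tz":0,"ax":0,"ay":0,"az":0,"jaw":1}]'; python3 goT.py 442.4 408.5 165
```

```text
time_s: 58.45
eef_pos: [610.0, -8.3, 166.1]
ee_rot: [0.071, 0.918, 0.347, -0.181]
force: [-0.0, -0.4, -1.7]
grip_width: 0.754
grip_force: 55.9
p [610.   -8.3 166.1] toolz [-0.283 -0.255 -0.925] tooly [ 0.662 -0.749  0.004] joints [-0.09  0.74  1.05 -0.28  1.62  0.78]
txyz [ 138.9 -423.3  -57.9]
```

```bash
python3 -m jog '[{"tx":17.4,"ty":-52.9,"tz":-7.2,"ax":0,"ay":0,"az":0,"jaw":1},{"tx":17.4,"ty":-52.9,"tz":-7.2,"ax":0,"ay":0,"az":0,"jaw":1},{"tx":17.4,"ty":-52.9,"tz":-7.2,"ax":0,"ay":0,"az":0,"jaw":1},{"tx":17.4,"ty":-52.9,"tz":-7.2,"ax":0,"ay":0,"az":0,"jaw":1}]' >/dev/null; python3 -m jog '[{"tx":17.4,"ty":-52.9,"tz":-7.2,"ax":0,"ay":0,"az":0,"jaw":1},{"tx":17.4,"ty":-52.9,"tz":-7.2,"ax":0,"ay":0,"az":0,"jaw":1},{"tx":17.4,"ty":-52.9,"tz":-7.2,"ax":0,"ay":0,"az":0,"jaw":1},{"tx":17.4,"ty":-52.9,"tz":-7.2,"ax":0,"ay":0,"az":0,"jaw":1},{"tx":0,"ty":0,"tz":0,"ax":0,"ay":0,"az":0,"jaw":1}]'; python3 goT.py 442.4 408.5 54
python3 - <<'E'
from h import *
c=capture('top'); save(c,'t4'); P=cloud(c); hsv=cv2.cvtColor(c['color'],cv2.COLOR_RGB2HSV)
a=cv2.imread('pics/t4.png')[120:240,280:380]
s=capture('scene'); save(s,'s4'); b=cv2.imread('pics/s4.png')[120:260,160:420]
cv2.imwrite('pics/st4.png',np.hstack([cv2.resize(a,(300,360)),cv2.resize(b,(495,360))]))
for n,cc in(('top',c),('scene',s)):
    print(n,[(px2w(cc,*k['centre'],21).round(0).tolist(),round(k['conf'],2)) for k in place_of('bead1',n)])
E
```

```text
time_s: 59.58
eef_pos: [442.1, 410.4, 162.3]
ee_rot: [0.071, 0.917, 0.347, -0.182]
force: [-0.1, -0.3, -1.6]
grip_width: 0.757
grip_force: 56.0
p [442.1 410.4 162.3] toolz [-0.285 -0.256 -0.924] tooly [ 0.662 -0.749  0.003] joints [ 0.58  0.78  0.98 -0.06  1.77  1.43]
txyz [ 40.6   1.2 100.4]
top [([472.0, -36.0, 21.0], 0.52), ([550.0, -16.0, 21.0], 0.49), ([504.0, 4.0, 21.0], 0.49), ([469.0, 8.0, 21.0], 0.49), ([505.0, -40.0, 21.0], 0.47), ([550.0, 10.0, 21.0], 0.36), ([656.0, -213.0, 21.0], 0.21)]
scene [([487.0, -28.0, 21.0], 0.61), ([492.0, 1.0, 21.0], 0.59), ([492.0, -39.0, 21.0], 0.42), ([435.0, -82.0, 21.0], 0.23)]
```

View pics/st4.png

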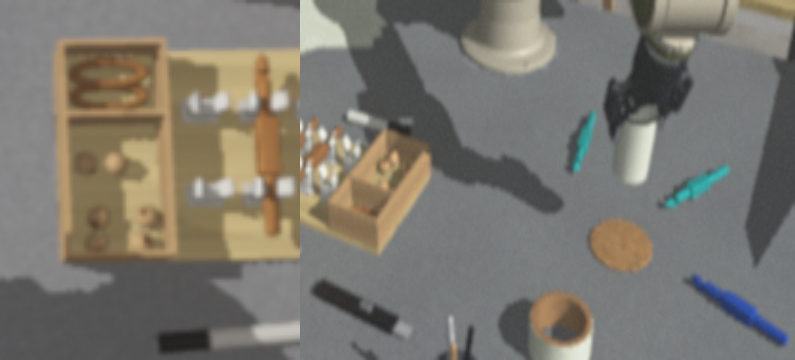

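All six beads are in the compartment: two at about (85–115,162) and four at (95–150,215–240) in the left half. The cup hangs upright near the mat. Lowering it.

```bash
python3 -m jog '[{"tx":14,"ty":1,"tz":34,"ax":0,"ay":0,"az":0,"jaw":1},{"tx":14,"ty":0,"tz":34,"ax":0,"ay":0,"az":0,"jaw":1},{"tx":8,"ty":0,"tz":20,"ax":0,"ay":0,"az":0,"jaw":1},{"tx":4.6,"ty":0,"tz":12,"ax":0,"ay":0,"az":0,"jaw":1},{"tx":0,"ty":0,"tz":0,"ax":0,"ay":0,"az":0,"jaw":1}]'; python3 -m jog '[{"tx":0.8,"ty":0,"tz":2,"ax":0,"ay":0,"az":0,"jaw":1},{"tx":0.6,"ty":0,"tz":1.5,"ax":0,"ay":0,"az":0,"jaw":1},{"tx":0,"ty":0,"tz":0,"ax":0,"ay":0,"az":0,"jaw":1}]'; python3 goT.py 442.4 408.5 49.4
python3 - <<'E'
from h import *
M,p=tool(); print('expected cup up in world (from grasp)',0); s=sense(); print(s['force'].round(1),s['wrist_torque'].round(2))
c=capture('scene'); save(c,'s5')
E
```

```text
time_s: 60.4
eef_pos: [444.9, 404.7, 54.6]
ee_rot: [0.072, 0.918, 0.345, -0.182]
force: [-0.3, -0.4, -1.0]
grip_width: 0.759
grip_force: 56.0
time_s: 60.78
eef_pos: [444.7, 405.4, 51.2]
ee_rot: [0.072, 0.918, 0.346, -0.182]
force: [0.8, 0.0, -1.1]
grip_width: 0.758
grip_force: 56.0
p [444.7 405.4  51.2] toolz [-0.284 -0.259 -0.923] tooly [ 0.661 -0.751  0.007] joints [ 0.57  0.89  1.09 -0.06  1.56  1.44]
txyz [ 1.  -3.9  1.5]
expected cup up in world (from grasp) 0
[ 0.8  0.  -1.1] [ 0.17 -0.19  0.01]
```

```bash
python3 -m jog '[{"tx":0.4,"ty":0,"tz":1,"ax":0,"ay":0,"az":0,"jaw":1},{"tx":0,"ty":0,"tz":0,"ax":0,"ay":0,"az":0,"jaw":1}]' |grep -E 'eef|^force';python3 -m jog '[{"tx":0.4,"ty":0,"tz":1,"ax":0,"ay":0,"az":0,"jaw":1},{"tx":0,"ty":0,"tz":0,"ax":0,"ay":0,"az":0,"jaw":1}]' |grep -E 'eef|^force'; python3 -m jog '[{"tx":0.2,"ty":0,"tz":0.5,"ax":0,"ay":0,"az":0,"jaw":1},{"tx":0,"ty":0,"tz":0,"ax":0,"ay":0,"az":0,"jaw":1}]' |grep -E 'eef|^force'
```

```text
eef_pos: [444.6, 405.3, 49.9]
force: [-0.3, -0.2, -2.2]
eef_pos: [444.8, 405.3, 49.1]
force: [-0.5, -0.4, 1.7]
eef_pos: [444.9, 405.3, 49.1]
force: [0.3, -1.2, 6.4]
```

```bash
python3 -m jog '[{"tx":0,"ty":0,"tz":0,"ax":0,"ay":0,"az":0,"jaw":-0.6},{"tx":0,"ty":0,"tz":0,"ax":0,"ay":0,"az":0,"jaw":-0.8},{"tx":0,"ty":0,"tz":0,"ax":0,"ay":0,"az":0,"jaw":-1},{"tx":0,"ty":0,"tz":0,"ax":0,"ay":0,"az":0,"jaw":-1},{"tx":0,"ty":0,"tz":0,"ax":0,"ay":0,"az":0,"jaw":-1}]'; python3 -m jog '[{"tx":-4,"ty":0,"tz":-10,"ax":0,"ay":0,"az":0,"jaw":-1},{"tx":-10,"ty":0,"tz":-25,"ax":0,"ay":0,"az":0,"jaw":-1},{"tx":-20,"ty":0,"tz":-49,"ax":0,"ay":0,"az":0,"jaw":-1},{"tx":-20,"ty":0,"tz":-49,"ax":0,"ay":0,"az":0,"jaw":-1},{"tx":-20,"ty":0,"tz":-49,"ax":0,"ay":0,"az":0,"jaw":-1}]' ; python3 -m jog '[{"tx":-40,"ty":0,"tz":0,"ax":0,"ay":0.13,"az":0,"jaw":-1},{"tx":-40,"ty":0,"tz":0,"ax":0,"ay":0.13,"az":0,"jaw":-1},{"tx":0,"ty":0,"tz":0,"ax":0,"ay":0.13,"az":0,"jaw":-1},{"tx":0,"ty":0,"tz":0,"ax":0,"ay":0,"az":0,"jaw":-1},{"tx":0,"ty":0,"tz":0,"ax":0,"ay":0,"az":0,"jaw":-1}]'; python3 cup.py w16 450 414
python3 - <<'E'
from h import *
c=capture('top'); save(c,'t6'); s=capture('scene'); save(s,'s6')
a=cv2.imread('pics/t6.png')[80:320,60:480]; b=cv2.imread('pics/s6.png')[130:270,90:420]
cv2.imwrite('pics/f6.png',np.vstack([cv2.resize(a,(630,330)),cv2.resize(b,(630,268))]))
for n,cc in(('top',c),('scene',s)):
    print(n,[(px2w(cc,*k['centre'],21).round(0).tolist(),round(k['conf'],2)) for k in place_of('bead1',n)])
print(hooks(c,[]))
E
```

```text
time_s: 62.2
eef_pos: [444.6, 405.2, 48.2]
ee_rot: [0.073, 0.918, 0.346, -0.182]
force: [0.4, 0.4, -0.7]
grip_width: 0.999
grip_force: 0.0
time_s: 62.82
eef_pos: [444.7, 407.3, 247.5]
ee_rot: [0.072, 0.918, 0.346, -0.182]
force: [-0.2, 0.2, -0.5]
grip_width: 1.003
grip_force: 0.0
time_s: 63.45
eef_pos: [388.5, 357.8, 270.8]
ee_rot: [0.004, 0.936, 0.353, -0.002]
force: [0.0, 0.5, 0.1]
grip_width: 1.0
grip_force: 0.0
rim 281 ((453.3780212402344, 411.23919677734375), 33.81420135498047) 96.41783735843788
rim all 895 ((453.2083435058594, 411.6402282714844), 34.24113845825195)
mat ((450.14666748046875, 414.3392028808594), 54.707271575927734) ((450.0701904296875, 414.3652648925781), (107.8721923828125, 108.66709899902344), 113.53431701660156)
orange inside 0
pos [388.6 357.9 270.3] yaw 0.722 -> az -0.003  tx 83.8 ty 10.0 tz 120.3 tilt 0.01
top [([561.0, -11.0, 21.0], 0.63), ([497.0, 8.0, 21.0], 0.61), ([474.0, -45.0, 21.0], 0.43), ([467.0, 9.0, 21.0], 0.39), ([560.0, 9.0, 21.0], 0.37), ([506.0, -41.0, 21.0], 0.36)]
scene [([469.0, -35.0, 21.0], 0.52), ([486.0, -43.0, 21.0], 0.42), ([494.0, -6.0, 21.0], 0.38)]
[]
```

View pics/f6.png

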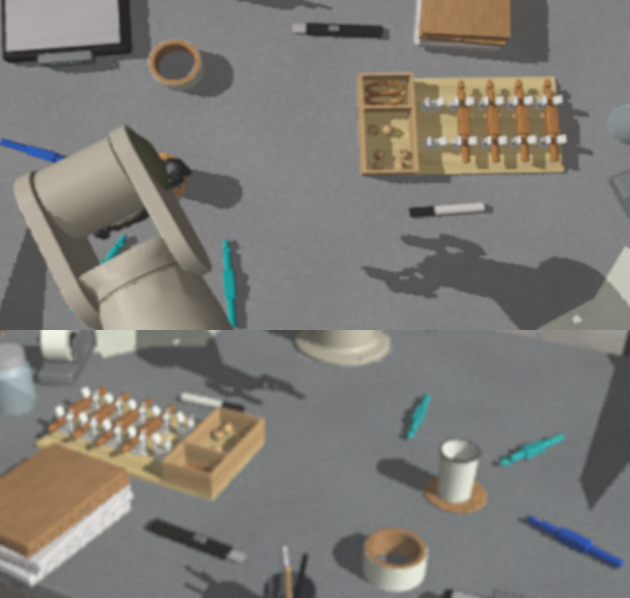

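The final view shows four hooks in the clips with their heads pointing away, six beads in the compartment, and the empty cup standing upright on the mat about 4 mm off centre. The tape, marker and cutter have not moved. Handing in.

```bash
python3 -c "
from rig import finish_job
print(finish_job())"
```

```text
the job is handed in; nothing more can be done
None
```

I handed the job in at about 63 s of the 210 s: all four wooden hooks are snapped home with their notched ends pointing away, the six beads are in the compartment, the empty cup stands upright on its mat, and the tape, marker and cutter lie where they were; the hand-in call returned no verdict, so this rests on my last measurements and pictures.

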